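# Dock the grinder carriage and lock it with the quick-release pin

### The arm

A 6-joint arm with a two-finger parallel gripper is mounted at the origin on the work surface. World frame = base frame: x ahead of the robot, y to its left, z up, the work surface at z = 0. Lengths are in m, angles in rad, forces in N, time in s.
With the tool pointing down it reaches from about 0.275 to 0.725 m from the base axis. Payload 5.6 kg.
Tool frame: the origin (TCP) lies midway between the tips of the shut fingers; the grasp point (between the pads) lies 19 mm behind it; z points along the fingers, y is the direction in which the jaws open and shut (so a half turn about z gives the same grasp; the last joint's range is limited). The gripper opens to 85 mm and grips with 20 to 120 N. Pads are 22 mm wide; open, the fingers measure 114 mm over their backs; the gripper's body (76 mm by 85 mm) begins 54 mm behind the grasp point. The pads swing forward as they close: fully open they stand 13 mm farther back than shut.
Start: joints at [1.579, 0.255, 0.108, 0, -1.424, -0.285], TCP at [0.15, 0.529, 0.231] pointing down, gripper open.
Joint ranges: [-2.95, 2.95], [-1.21, 1.97], [-1.09, 1.5], [-2.87, 1.71], [-2.94, -0.07], [-3.05, 3.05]. Speed limits (rad/s): [2.57, 2.57, 3.14, 3.14, 3.14, 3.14].

### API

Orientations are given as [roll, pitch, yaw] about the fixed x, y, z axes, in that order (R = Rz(yaw) Ry(pitch) Rx(roll)).
In Python, from bench import sense, capture, calibration, hand_in, trace gives the robot as it stands. The module is installed in compiled form; this text tells all that it offers.
- The arm moves only by the shell command python3 -m jog 'ROWS' [FORCE]. ROWS is JSON, a list of rows, each a list of 3 entries, a list of its own where there are three numbers: the shift along the tool's x, y, z in units of 40 mm (1.0 is 40 mm), then the turn about the tool's z in units of 6 degrees (1.0 is 6 degrees), then the opening in per cent of the stroke, from 0 (shut) to 100 (fully open). A call has 1 to 10 rows; each row is the pose to reach, as a shift and turn from the pose measured when the call began, along the tool's axes at that moment; what a row does not reach only later rows make up. A row lasts 1/12 s, in which the tool goes at most 41.7 mm and 7.16 degrees, less where a joint would pass 70% of its speed; a pose out of reach is approached as far as the arm can. A call with a gripper value outside its range is refused whole. The fingers move at their own pace and stop on an object; FORCE is the grip in N (left out, the last holds). Time passes only in rows, so rows that repeat a pose let the fingers close. It gives the time, the measured TCP pose, the force and the opening at its end, in the units of the state.
- sense(): the state, without advancing time (a new reading comes with each control period).
- capture(name): name is "scene" or "top"; returns the picture (384x512x3 uint8, red, green, blue); there is no depth.
- calibration(name): a dict with "intrinsics" (3x3 intrinsics, pixels), "eye" and "orientation" of the camera in the world. Camera axes: x right, y down, z forward; pixel columns grow to the right and rows downward; lengths in m; the calibration is good to about 2 mm. A picture is of the moment at which its call begins. calibration takes no time and is no camera call.
- hand_in(): hands the job in, once; it reports no verdict.
Trained networks look in the newest picture that a camera, given by its name, has taken for a name from the list of things; names that differ only in an ending like _2 or _b are one class to them, and where a whole thing is asked for, a point or a joint stands for the part that bears it (a point fixed in the world has none). Each returns a list of dicts, best first, with "conf" (0 to 1); they miss things now and then, are a little off and sometimes report something else, mostly with a low value. They report only what shows in the picture. A call takes as long as a camera call. They do not tell look-alikes from the thing itself.
- trace(camera, name): "mask" (384x512 bool, what is visible of it) and "bbox" ([left, top, width, height] in pixels, round what is visible of it).
The state is a dict: "t": time; "joints": joint angles; "joint_vel": joint speeds; "tau": joint torques, N m; "position": TCP position; "ee_rot": TCP orientation; "contact_force": force on the tool from outside, world axes, zero at the start; "torque": the same for the moment, N m; "opening": finger opening in m.
Only numpy, scipy, OpenCV 4.12 (cv2) and the standard library are available. Lean on these libraries where they do the work, as an engineer would, in place of code of your own. Each camera call takes 0.05 s, during which the arm holds its last target.

### The job

The coffee grinder's carriage has been left pulled out of its test dock: push it fully home by its push plate, then lock its tongue in the slanted clevis with the quick-release ball-lock pin that lies on the bench. Hold the pin's button in while you slide the pin down through all three holes from the upper side until its collar is home on the ear, let the button out so that the balls lock behind the far ear, then tug the pin firmly outwards by its hexagonal flange, without pressing the button, to feel that it holds. Leave it locked and home, and leave the brush, the screwdriver and the blue tray alone.

Things in the scene. Friction and masses are not known exactly. Their poses are not given: they have to be found in the camera images.
- dock: Fixed test dock: black base plate 180 x 360 x 12 mm flat on the bench. Origin on the bench under the middle of the clevis. z up; y runs along the carriage's slide, +y is homeward (push this way). Plate spans x -90 to 90, y -70 to 290 mm. With the carriage home, its upright and the grinder (252 mm high) stand at y above 90 mm; the clevis is free all round to 90 mm but for the push plate.
- clevis: Cream slotted block fixed on the dock. Origin on the hole axis midway between its two ears, 75 mm above the bench. z = hole axis, pointing out of the upper, handle side: 35 deg above level, towards dock +x, so the pin slides in along -z. y = dock y. -x points up out of the slot's open top. Ears 12 mm thick (z 9 to 21 and -21 to -9), 48 mm wide, 20 mm high above the axis.
- hole_mouth (a point): Mouth of the upper ear's 15.5 mm hole, on the axis at clevis z = 21 mm; the pin's collar seats on this face. Axes as the clevis. The tongue (16 mm thick, same hole) slides in the slot between the ears with 1 mm play each side.
- carriage (a joint): Carriage slide, m: 0 = home, tongue hole in line with the ears; positive = pulled out (towards dock -y), up to 0.055. Play lets it run 2 mm past line (-0.002) to its hard stop; the pin's tapered nose then draws it into line. Friction about 3 N, carriage 1.6 kg; it stays where it is left.
- push_plate (a point): Middle of the outer face (facing dock -y) of the aluminium push plate on the tongue's end: 62 wide (dock x) x 50 high x 8 mm thick, 50 to 100 mm above the bench. When home it lies 54 mm from the hole axis towards dock -y. Axes as the dock.
- pin: Ball-lock pin, steel, 122 mm long, about 0.2 kg, lying on the bench on flange and nose. Origin: centre of the shoulder face that seats on the ear; z from nose to button, rising 10 deg from level as it lies. Along z in mm: shank 14 dia. -53 to 0, collar 26 dia. 0 to 6, slim hub 14 dia. 6 to 42, flange 42 to 48, button 48 to 60. Home: origin at the hole mouth, z along clevis z.
- flange (a point): Centre of the underside (the side facing the nose) of the aluminium hexagonal flange, 48 mm across flats, 6 mm thick. Axes as the pin. One finger here and one on the button's face hold the pin with its button in (12 mm apart pressed, 18 mm free); between collar and flange there are 36 mm for that finger. Pulling here tugs the pin.
- nose (a point): Tip of the tapered nose (6 mm dia. at the tip, full 14 mm after 9 mm), at pin z = -62 mm. Axes as the pin.
- button (a joint): Button travel, m: 0 = out (balls out and locked), 0.006 = fully in (balls flush). Spring: starts to move at 4.5 N, fully in at 10 N.
- button_top (a point): Centre of the face of the released button, a disc of 36 mm diameter, 12 mm proud of the flange when out and 6 mm when in. Axes as the pin.
- ball_a: One of two 10 mm steel locking balls at pin z = -47.5, on opposite sides of the shank. Out, they stand 3.5 mm proud of it and pass no hole; they sink below it as the button goes in. With the pin home they sit just beyond the lower ear; locked, the pin has a little over 1 mm of end play.
- ball_b: The other locking ball.
- brush: Cleaning brush, 190 mm, lying on the bench (bystander). Origin at bench height beneath it.
- screwdriver: Screwdriver, 190 mm, lying on the bench (bystander). Origin at bench height beneath it.
- tray: Blue open plastic tray 160 x 120 x 50 mm (bystander). Origin at bench height beneath it.
There are look-alikes about, which are no part of the job. Of the things that look like the pin, the middle-sized one is meant.

How it is judged:
On the way, in this order (a step that is already met when the one before it is completed fails the run):
1. the carriage is pushed home (value of joint carriage below 0.003 m), for 0.2 s.
2. the pin is home through ears and tongue, collar on the ear, and its button has been let out (x of pin in the frame of clevis between -0.0025 and 0.0025 m and y of pin in the frame of clevis between -0.0025 and 0.0025 m and z of pin in the frame of clevis between 0.019 and 0.0245 m and angle between the z axis of pin and the z axis of clevis, either way round below 0.08 rad and value of joint carriage below 0.003 m and value of joint button below 0.0015 m and contact force between the fingers and pin below 2 N), for 0.15 s.
3. the locked pin is tugged outwards: its balls bear on the far ear with more than 1 N, button out (x of pin in the frame of clevis between -0.0025 and 0.0025 m and y of pin in the frame of clevis between -0.0025 and 0.0025 m and z of pin in the frame of clevis between 0.019 and 0.0245 m and angle between the z axis of pin and the z axis of clevis, either way round below 0.08 rad and value of joint button below 0.0015 m and contact force between any of ball_a, ball_b and clevis above 1 N), for 0.1 s.
At the end, for the whole second after the job is handed in: The carriage is home (within 3 mm); the pin lies through both ears and the tongue, its shoulder within 3.5 mm of the upper ear and within 2.5 mm of the hole axis, parallel to it; its button is out (less than 1.5 mm in), so the balls are locked; all at rest and released (x of pin in the frame of clevis between -0.0025 and 0.0025 m and y of pin in the frame of clevis between -0.0025 and 0.0025 m and z of pin in the frame of clevis between 0.019 and 0.0245 m and angle between the z axis of pin and the z axis of clevis, either way round below 0.08 rad and value of joint carriage below 0.003 m and value of joint button below 0.0015 m and linear speed of pin below 0.02 m/s); the robot touches nothing.
It fails at once if the brush is moved by more than 30 mm (distance of brush from where it was at the start of the episode above 0.03 m).
It fails at once if the screwdriver is moved by more than 30 mm (distance of screwdriver from where it was at the start of the episode above 0.03 m).
It fails at once if the tray is moved by more than 30 mm (distance of tray from where it was at the start of the episode above 0.03 m).
It also fails if it takes over 61 s, if anything falls off the work surface, if the arm or the gripper's body presses on something with over 40 N, if the wrist force passes 120 N, or if a joint passes its speed limit or range.

## Working session

There is one attempt and no reset: what is moved stays moved. The work goes in short steps, Python scripts to look and compute and a shell command to move; the robot and the scene stay as the last step left them, time stands still between calls to the robot, and variables do not carry over. Pictures are saved under pics/ and viewed, and the job is handed in when it is done.

```bash
ls; mkdir -p pics; python3 - <<'E'
from bench import *
import cv2
print(sense())
for n in ("scene","top"):
    im=capture(n); cv2.imwrite(f"pics/{n}0.png",im[:,:,::-1]); print(n,calibration(n))
E
```

```text
pics
{'t': 0.0, 'joints': array([ 1.57857915e+00,  2.55738921e-01,  1.07016887e-01, -4.62320210e-04,
       -1.42391206e+00, -2.84595047e-01]), 'joint_vel': array([-0.00058315,  0.00055355, -0.0003731 ,  0.00094046,  0.00062174,
       -0.00032213]), 'tau': array([-1.00748730e-03, -3.86636031e+01,  2.37938190e+01,  5.36506221e+00,
       -6.19511397e-03, -9.28410969e-06]), 'position': array([0.15012496, 0.5286005 , 0.23040685]), 'ee_rot': array([ 3.13970042e+00, -7.71672426e-05, -2.76880231e-01]), 'contact_force': array([-0.08963469,  0.69771901,  1.04557636]), 'torque': array([-0.02614047,  0.03191704, -0.0321088 ]), 'opening': 0.08533580781790437}
scene {'intrinsics': array([[460.24821289,   0.        , 252.83682426],
       [  0.        , 460.24821289, 184.5632846 ],
       [  0.        ,   0.        ,   1.        ]]), 'eye': array([ 1.19897255, -0.68506946,  0.90577255]), 'orientation': array([-2.29425968, -0.01804945,  0.8684146 ])}
top {'intrinsics': array([[396.9029007 ,   0.        , 259.00937476],
       [  0.        , 396.9029007 , 196.57637758],
       [  0.        ,   0.        ,   1.        ]]), 'eye': array([ 0.3824505 , -0.07271234,  1.37333293]), 'orientation': array([-3.0441491 , -0.00781702, -1.58772021])}
```

View pics/scene0.png

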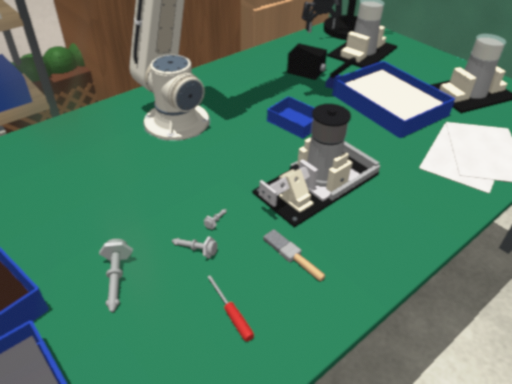

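View pics/top0.png

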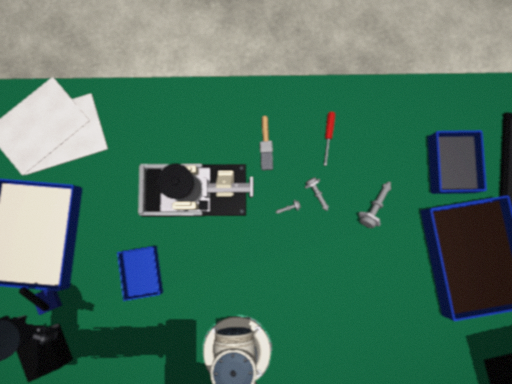

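The scene picture shows three pin look-alikes: a small one at (216,218), a middle one at (195,245) and a large one at (115,270). In the top picture they are at (290,208), (317,193) and (375,205). The dock with grinder, clevis and push plate is at top (200,190), with its homeward direction to the left (world +y). By the description I want the middle one.

```bash
cat > h.py <<'E'
import numpy as np, cv2
from scipy.spatial.transform import Rotation as R
from bench import *
def P(cam):
    c=calibration(cam); Rc=R.from_euler('xyz',c['orientation']).as_matrix(); return c['intrinsics'],np.array(c['eye']),Rc
def ray(cam,px):
    K,e,Rc=P(cam); d=Rc@np.linalg.solve(K,[px[0],px[1],1.]); return e,d
def onz(cam,px,z):
    e,d=ray(cam,px); return e+d*(z-e[2])/d[2]
def proj(cam,X):
    K,e,Rc=P(cam); p=Rc.T@(np.asarray(X)-e); q=K@p; return q[:2]/q[2]
def tri(p1,p2):
    a,u=ray('scene',p1); b,v=ray('top',p2)
    s=np.linalg.lstsq(np.c_[u,-v],b-a,rcond=None)[0]; A=a+s[0]*u;B=b+s[1]*v
    return (A+B)/2,np.linalg.norm(A-B)
def tool():
    s=sense(); return s['position'],R.from_euler('xyz',s['ee_rot']).as_matrix()
def rel(X):
    p,Rt=tool(); return Rt.T@(np.asarray(X)-p)/0.04
E
python3 - <<'E'
from h import *
for cam in ('scene','top'):
    im=capture(cam)
    for n in ('pin','dock','clevis','push_plate','flange','nose','button_top','brush','screwdriver','tray'):
        for d in trace(cam,n)[:4]:
            ys,xs=np.nonzero(d['mask']); print(cam,n,round(d['conf'],2),[int(v) for v in d['bbox']],xs.mean().round(1),ys.mean().round(1),len(xs))
    f=6
    im=capture(cam)[:,:,::-1]
    c= im[200:280,160:240] if cam=='scene' else im[165:240,265:400]
    cv2.imwrite(f'pics/{cam}_pins.png',cv2.resize(c,None,fx=f-1,fy=f-1,interpolation=cv2.INTER_CUBIC))
    c= im[95:230,245:390] if cam=='scene' else im[150:230,130:270]
    cv2.imwrite(f'pics/{cam}_dock.png',cv2.resize(c,None,fx=4,fy=4,interpolation=cv2.INTER_CUBIC))
E
```

```text
scene pin 0.66 [174, 239, 41, 18] 199.7 245.1 355
scene pin 0.65 [98, 241, 35, 69] 113.7 266.8 1050
scene pin 0.59 [211, 278, 42, 64] 237.1 318.8 543
scene pin 0.45 [203, 207, 20, 17] 212.1 219.8 144
scene dock 0.82 [250, 99, 128, 129] 318.5 169.5 7393
scene clevis 0.69 [278, 168, 30, 29] 294.6 184.7 565
scene clevis 0.49 [172, 236, 45, 20] 199.1 245.1 418
scene push_plate 0.88 [260, 102, 94, 103] 319.9 155.1 4171
scene flange 0.71 [203, 208, 21, 19] 212.9 219.4 174
scene flange 0.57 [172, 236, 42, 19] 198.3 245.2 448
scene flange 0.56 [100, 238, 30, 72] 114.5 266.2 1016
scene nose 0.91 [172, 234, 43, 22] 200.2 245.1 422
scene nose 0.88 [99, 241, 33, 72] 114.0 266.9 1070
scene nose 0.65 [202, 209, 20, 18] 212.2 219.9 164
scene button_top 0.72 [203, 212, 22, 18] 212.3 219.9 172
scene button_top 0.72 [100, 240, 32, 67] 114.1 266.5 1034
scene button_top 0.69 [170, 234, 49, 20] 199.0 245.1 446
scene brush 0.62 [264, 227, 61, 54] 291.1 253.0 901
scene screwdriver 0.93 [209, 272, 44, 68] 236.5 318.0 538
scene tray 0.88 [265, 96, 47, 39] 290.9 116.2 1322
top pin 0.72 [359, 184, 34, 42] 375.
[... 181 characters left out ...]
174, 19, 19] 224.1 183.8 263
top clevis 0.19 [262, 116, 10, 54] 266.1 145.2 512
top push_plate 0.61 [161, 165, 93, 46] 190.6 187.7 2575
top flange 0.81 [356, 180, 33, 48] 374.8 208.2 493
top flange 0.63 [263, 117, 12, 55] 266.5 147.3 485
top flange 0.56 [304, 178, 24, 31] 317.1 190.5 203
top flange 0.56 [279, 200, 20, 14] 290.8 207.0 85
top nose 0.83 [359, 185, 29, 40] 374.5 209.3 426
top nose 0.68 [306, 178, 22, 32] 316.6 190.5 199
top nose 0.44 [280, 200, 22, 11] 289.8 207.1 103
top button_top 0.91 [359, 180, 35, 45] 375.0 208.6 510
top button_top 0.55 [308, 176, 21, 33] 317.1 191.4 217
top screwdriver 0.52 [325, 112, 9, 28] 330.3 125.3 200
top tray 0.87 [118, 245, 44, 56] 140.4 273.1 1899
```

View pics/scene_pins.png

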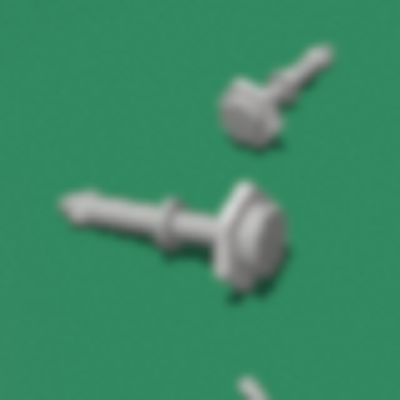

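View pics/top_pins.png

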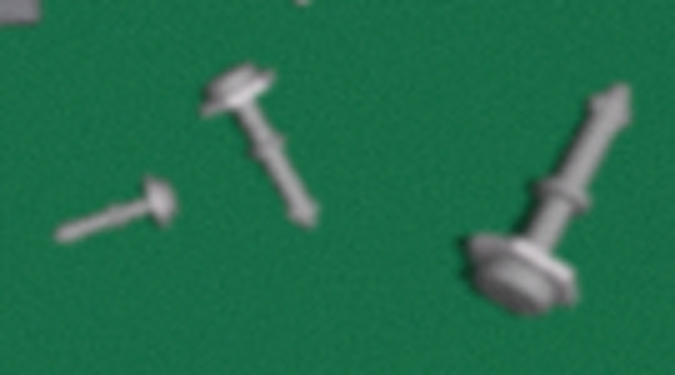

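View pics/scene_dock.png

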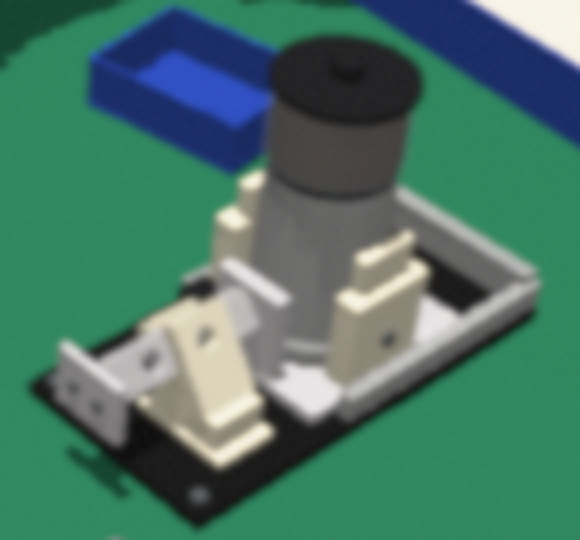

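View pics/top_dock.png

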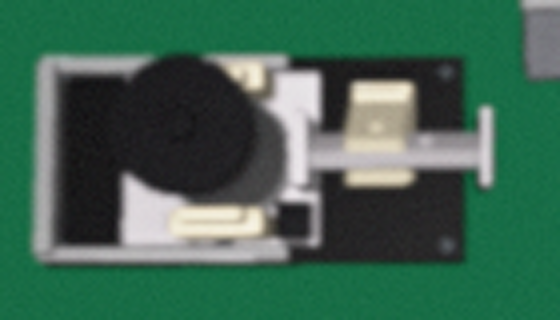

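The close crop confirms three pins of different sizes. My choice is the middle one: flange at scene (212,245), nose at (172,241), and in the top view flange at (313,183), nose at (327,209). Next I measure the pin and dock.

```bash
python3 - <<'E'
from h import *
o=lambda f,x,y,cx,cy:(cx+x/f,cy+y/f)
A=o(4,462,58,130,150);B=o(4,462,262,130,150)
print('top plate corners',onz('top',A,.012),onz('top',B,.012))
a=o(4,200,525,245,95);b=o(4,32,386,245,95)
print('scene plate corners',onz('scene',a,.012),onz('scene',b,.012))
# rear corners, rails
for q in [(38,58),(35,262)]: print('rear',onz('top',o(4,*q,130,150),.03))
# pin tip / button centre triangulate
n1=o(5,62,207,160,200);n2=o(5,306,224,265,165)
f1=o(5,268,238,160,200);f2=o(5,236,78,265,165)
print('nose',tri(n1,n2));print('butt',tri(f1,f2))
c1=o(5,170,222,160,200);c2=o(5,265,148,265,165);print('collar',tri(c1,c2))
for nm,p,q in (('small',(60,235),(165,200)),('large',(622,90),(510,285))):
    print(nm,onz('top',o(5,*p,265,165),.01),onz('top',o(5,*q,265,165),.02))
# holes
h1=o(4,207,334,245,95);h2=o(4,377,126,130,150);print('hole',tri(h1,h2),onz('scene',h1,.087),onz('top',h2,.087))
# plate top edge ends
print('pp',[onz('top',o(4,*q,130,150),.1) for q in [(486,105),(486,188)]])
print('pp sc',[onz('scene',o(4,*q,245,95),.1) for q in [(62,345),(127,390)]])
E
```

```text
top plate corners [ 0.62799954 -0.04058749  0.012     ] [ 0.4508812  -0.03817619  0.012     ]
scene plate corners [ 0.63594794 -0.0400567   0.012     ] [ 0.46020971 -0.0380506   0.012     ]
rear [0.63037594 0.32134636 0.03      ]
rear [0.45593522 0.3217276  0.03      ]
nose (array([ 0.46666411, -0.31743124,  0.00216861]), np.float64(0.0005917332431799016))
butt (array([ 0.56826347, -0.26438934,  0.02982712]), np.float64(0.009334273889063181))
collar (array([ 0.51960033, -0.28726857,  0.01540974]), np.float64(0.0036965787961911905))
small [ 0.46122949 -0.14659533  0.01      ] [ 0.48343748 -0.21843709  0.02      ]
large [ 0.55556431 -0.53909289  0.01      ] [ 0.42144805 -0.45248305  0.02      ]
hole (array([0.55999258, 0.02891755, 0.09162268]), np.float64(0.003919877748784901)) [0.55741587 0.03469825 0.087     ] [0.5593164  0.02779338 0.087     ]
pp [array([ 0.57328097, -0.0615682 ,  0.1       ]), array([ 0.50575987, -0.06054968,  0.1       ])]
pp sc [array([ 0.51457698, -0.05997292,  0.1       ]), array([ 0.57482848, -0.05635167,  0.1       ])]
```

```bash
python3 - <<'E'
from h import *
p,Rt=tool(); print(p,Rt.round(3).tolist())
for X in [(.40,.20,.30),(.42,0,.32),(.50,-.25,.32)]: print(X,rel(X).round(2))
E
```

```text
[0.15026128 0.52907963 0.23128438] [[0.962, -0.273, -0.0], [-0.273, -0.962, 0.0], [-0.0, -0.0, -1.0]]
(0.4, 0.2, 0.3) [ 8.25  6.21 -1.72]
(0.42, 0, 0.32) [10.1  10.88 -2.22]
(0.5, -0.25, 0.32) [13.73 16.35 -2.22]
```

```bash
python3 -m jog '[[[7,5.5,-2.5],2,100],[[7,5.5,-2.5],2,100],[[7,6,-2.5],3,100],[[7,6,-2.5],3,100],[[7.5,7,-2.5],4,100],[[8,8,-2.5],5,100],[[9,9,-2.5],6,100],[[10,10.5,-2.5],7,100],[[10,11,-2.5],7.8,100],[[10,11,-2.5],7.8,100]]'
```

```text
t: 2.13
position: [0.345, 0.1705, 0.312]
ee_rot: [-3.14, 0.0, -1.098]
contact_force: [2.0, 1.1, 0.0]
opening: 0.0857
```

```bash
python3 - <<'E'
from h import *
print(sense()['joints'].round(3),sense()['ee_rot'])
for X in [(.42,0,.32),(.50,-.25,.32)]: print(X,rel(X).round(2))
E
```

```text
[ 0.872 -0.094 -0.075  0.    -1.588 -0.399] [-3.14040359e+00  3.95866581e-04 -1.09752423e+00]
(0.42, 0, 0.32) [ 4.65  0.27 -0.2 ]
(0.5, -0.25, 0.32) [11.12  1.34 -0.21]
```

```bash
python3 -m jog '[[[4.7,0.3,-0.5],0,100],[[4.7,0.3,-0.5],0,100],[[4.7,0.3,-0.5],0,100],[[4.7,0.3,-0.5],0,100],[[4.7,0.3,-0.5],0,100],[[11,1.3,-0.5],0,100],[[11,1.3,-0.5],0,100],[[11,1.3,-0.5],0,100],[[11,1.3,-0.5],0,100],[[11,1.3,-0.5],0,100]]'; python3 - <<'E'
from h import *
print(sense()['joints'].round(3),sense()['ee_rot'])
for X in [(.50,-.25,.32),(.62,-.25,.32),(0.85,-.3,.32),(.95,-.3,.32)]: print(X,rel(X).round(2))
E
```

```text
t: 2.97
position: [0.4848, -0.2026, 0.332]
ee_rot: [-3.14, 0.0, -1.098]
contact_force: [1.7, 1.5, 0.3]
opening: 0.0855
[-9.800e-02  1.980e-01  2.870e-01 -1.000e-03 -1.658e+00  5.710e-01] [-3.13998759e+00  1.30250508e-04 -1.09765655e+00]
(0.5, -0.25, 0.32) [1.23 0.2  0.3 ]
(0.62, -0.25, 0.32) [ 2.6  -2.47  0.3 ]
(0.85, -0.3, 0.32) [ 6.33 -7.02  0.31]
(0.95, -0.3, 0.32) [ 7.47 -9.24  0.31]
```

Now a brief experiment well clear of everything: see what the arm does with the tool's tilt when a pose is out of reach.

```bash
python3 -m jog '[[[6,-6.5,0],0,100],[[6,-6.5,0],0,100],[[6,-6.5,0],0,100],[[6,-6.5,0],0,100],[[6,-6.5,0],0,100],[[6,-6.5,0],0,100],[[7.5,-9.2,0],0,100],[[7.5,-9.2,0],0,100],[[7.5,-9.2,0],0,100],[[7.5,-9.2,0],0,100]]'; python3 - <<'E'
from h import *
print(sense()['joints'].round(3),sense()['ee_rot']); print(tool()[1].round(3))
E
```

```text
t: 3.8
position: [0.7594, -0.257, 0.2796]
ee_rot: [-3.125, -0.018, -1.097]
contact_force: [0.5, 0.4, 0.2]
opening: 0.0854
[-0.13   0.974  1.496  0.006 -2.069  0.607] [-3.12461042 -0.01799688 -1.09728728]
[[ 0.456 -0.89   0.023]
 [-0.89  -0.456 -0.008]
 [ 0.018 -0.017 -1.   ]]
```

```bash
python3 -m jog '[[[2,-4,-4],0,100],[[2,-4,-4],0,100],[[2,-4,-4],0,100],[[2,-4,-4],0,100],[[2,-4,-4],0,100],[[2,-4,-4],0,100]]'; python3 - <<'E'
from h import *
print(sense()['joints'].round(3)); print(tool()[1].round(3))
E
```

```text
t: 4.3
position: [0.7625, -0.2185, 0.3145]
ee_rot: [-3.097, -0.044, -1.098]
contact_force: [-0.2, -0.1, -0.1]
opening: 0.0855
[-0.076  0.933  1.5    0.016 -2.077  0.559]
[[ 0.455 -0.888  0.06 ]
 [-0.889 -0.457 -0.019]
 [ 0.044 -0.045 -0.998]]
```

```bash
python3 -m jog '[[[5,-10,0],0,100],[[5,-10,0],0,100],[[5,-10,0],0,100]]'; python3 - <<'E'
from h import *
print(sense()['joints'].round(3)); print(tool()[1].round(3)[:,2])
E
python3 -m jog '[[[0,0,-10],0,100],[[0,0,-10],0,100],[[0,0,-10],0,100]]'; python3 - <<'E'
from h import *
print(sense()['joints'].round(3)); print(tool()[1].round(3)[:,2])
E
```

```text
t: 4.55
position: [0.809, -0.1988, 0.273]
ee_rot: [-3.071, -0.067, -1.099]
contact_force: [0.6, -0.4, -0.1]
opening: 0.0853
[-0.045  0.989  1.5    0.025 -1.987  0.53 ]
[ 0.093 -0.027 -0.995]
t: 4.8
position: [0.7563, -0.1858, 0.362]
ee_rot: [-3.058, -0.08, -1.101]
contact_force: [-1.0, 0.2, 2.0]
opening: 0.0856
[-0.027  0.874  1.5    0.034 -2.085  0.519]
[ 0.11  -0.033 -0.993]
```

```bash
python3 - <<'E'
from h import *
for X in [(.5425,-.115,.18),(.5425,-.115,.068)]: print(X,rel(X).round(2))
p,Rt=tool(); print((Rt.T@[0,1,0]).round(3))
E
```

```text
(0.5425, -0.115, 0.18) [-4.35  4.3   3.87]
(0.5425, -0.115, 0.068) [-4.57  4.53  6.65]
[-0.889 -0.457 -0.033]
```

```bash
python3 -m jog '[[[-4.35,4.3,3.8],4.5,0],[[-4.35,4.3,3.8],4.5,0],[[-4.35,4.3,3.8],4.5,0],[[-4.35,4.3,3.8],4.5,0],[[-4.35,4.3,3.8],4.5,0],[[-4.35,4.3,3.8],4.5,0],[[-4.35,4.3,3.8],4.5,0],[[-4.5,4.5,5.6],4.5,0],[[-4.5,4.5,5.6],4.5,0],[[-4.5,4.5,5.6],4.5,0]]'; python3 - <<'E'
from h import *
print(sense()['joints'].round(3)); print(tool()[1].round(3))
for X in [(.5425,-.115,.068),(.5425,-.06,.068),(.5425,-.038,.068),(.5425,-.034,.068)]: print(X,rel(X).round(2))
E
```

```text
t: 5.63
position: [0.556, -0.1199, 0.1385]
ee_rot: [-3.028, -0.033, -1.57]
contact_force: [1.1, 1.6, 0.0]
opening: -0.0001
[ 0.091  0.258 -0.155  0.049 -1.048 -0.11 ]
[[ 0.    -0.994  0.114]
 [-0.999 -0.004 -0.032]
 [ 0.033 -0.114 -0.993]]
(0.5425, -0.115, 0.068) [-0.18  0.53  1.71]
(0.5425, -0.06, 0.068) [-1.55  0.53  1.66]
(0.5425, -0.038, 0.068) [-2.1   0.53  1.65]
(0.5425, -0.034, 0.068) [-2.2   0.53  1.64]
```

```bash
python3 -m jog '[[[-0.2,0.5,1.65],0,0],[[-0.2,0.5,1.65],0,0],[[-0.2,0.5,1.65],0,0],[[-0.8,0.5,1.65],0,0],[[-1.1,0.5,1.65],0,0],[[-1.35,0.5,1.65],0,0],[[-1.6,0.5,1.65],0,0],[[-1.8,0.5,1.65],0,0],[[-1.9,0.5,1.65],0,0],[[-2.0,0.5,1.65],0,0]]'; python3 - <<'E'
from h import *
im=capture('top')[:,:,::-1]
cv2.imwrite('pics/top_push1.png',cv2.resize(im[130:250,130:290],None,fx=4,fy=4,interpolation=cv2.INTER_CUBIC))
E
```

```text
t: 6.47
position: [0.5446, -0.0418, 0.0691]
ee_rot: [-3.026, -0.033, -1.57]
contact_force: [1.3, -3.5, 1.9]
opening: -0.0004
```

View pics/top_push1.png

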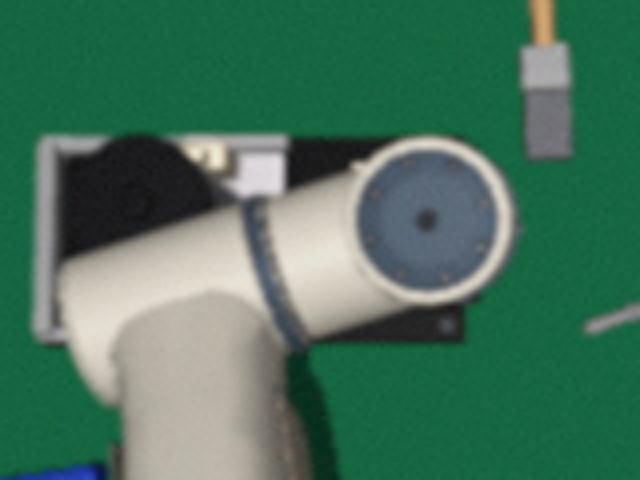

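The arm hides the plate from above, but the force shows it is pushing (about 3–5 N). I'll continue in small steps until the hard stop shows in the force.

```bash
python3 -m jog '[[[-0.05,0,0],0,0],[[-0.1,0,0],0,0]]';python3 -m jog '[[[-0.05,0,0],0,0],[[-0.1,0,0],0,0]]';python3 -m jog '[[[-0.05,0,0],0,0],[[-0.1,0,0],0,0]]'
```

```text
t: 6.68
position: [0.5437, -0.0374, 0.0683]
ee_rot: [-3.027, -0.032, -1.571]
contact_force: [0.5, -3.9, 1.0]
opening: -0.0
t: 6.85
position: [0.5438, -0.0335, 0.0682]
ee_rot: [-3.027, -0.033, -1.571]
contact_force: [-0.4, -3.5, 3.4]
opening: -0.0001
t: 7.02
position: [0.5437, -0.0308, 0.0683]
ee_rot: [-3.028, -0.035, -1.571]
contact_force: [5.0, -18.2, -0.4]
opening: -0.0001
```

Hard stop felt at y = -0.031 (18 N). I'll hold briefly, back off, and go over to the pin.

```bash
python3 -m jog '[[[0.03,0,0],0,0],[[0.03,0,0],0,0],[[0.03,0,0],0,0],[[1.0,0,0],0,0],[[2.0,0,-1],0,0],[[2.5,0,-2],0,40],[[2.5,0,-3],0,100],[[2.5,0,-3],0,100]]'; python3 - <<'E'
from h import *
im=capture('scene')[:,:,::-1]
cv2.imwrite('pics/scene_push2.png',cv2.resize(im[95:260,160:390],None,fx=3.4,fy=3.4,interpolation=cv2.INTER_CUBIC))
print(tool()[1].round(3))
E
```

```text
t: 7.68
position: [0.532, -0.1281, 0.1972]
ee_rot: [-3.019, -0.036, -1.572]
contact_force: [0.6, -0.4, 1.1]
opening: 0.0356
[[-0.001 -0.992  0.124]
 [-0.999 -0.004 -0.036]
 [ 0.036 -0.124 -0.992]]
```

View pics/scene_push2.png

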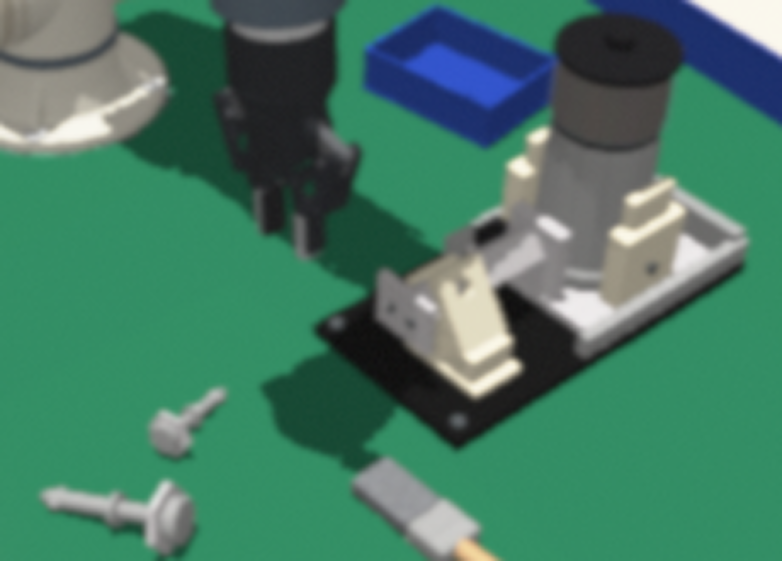

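Carriage home: the push plate now sits close to the clevis. Next I refine the pin's pose by fitting its known shape to both of the first pictures.

```bash
cat > fitpin.py <<'E'
from h import *
from scipy.optimize import minimize
def cyl(r,z0,z1,n=24,rot=0):
    a=np.arange(n)*2*np.pi/n+rot; return np.array([[r*np.cos(t),r*np.sin(t),z] for z in (z0,z1) for t in a])
def parts(btn=60):
    hexr=24/np.cos(np.pi/6)
    return [np.vstack([cyl(3,-62,-62),cyl(7,-53,-53)]),cyl(7,-53,42),cyl(13,0,6),cyl(hexr,42,48,6,np.pi/6),cyl(18,48,btn)]
def sil(cam,T,Rp,S,shape,off,btn=60):
    m=np.zeros(shape,np.uint8)
    K,e,Rc=P(cam)
    for q in parts(btn):
        X=(Rp@(q.T/1000)).T+T; p=(X-e)@Rc; u=(p@K.T); u=u[:,:2]/u[:,2:]
        u=((u-off+.5)*S-.5)
        cv2.fillConvexPoly(m,cv2.convexHull(np.round(u*16).astype(np.int32)),1,cv2.LINE_8,4)
    return m
def grey(im,thr=60):
    hsv=cv2.cvtColor(im,cv2.COLOR_BGR2HSV); return (hsv[:,:,1]<thr*2).astype(np.uint8)
E
python3 - <<'E'
from fitpin import *
S=8; data=[]
for cam,(x0,y0,x1,y1) in (('scene',(165,228,225,265)),('top',(300,170,335,215))):
    im=cv2.imread(f'pics/{cam}0.png')[y0:y1,x0:x1]
    big=cv2.resize(im,None,fx=S,fy=S,interpolation=cv2.INTER_CUBIC)
    hsv=cv2.cvtColor(big,cv2.COLOR_BGR2HSV); m=((hsv[:,:,1]<110)).astype(np.uint8)
    data.append((cam,m,np.array([x0,y0]),big)); print(cam,m.sum()/64)
def pose(v):
    yaw,t=v[2],v[4]; zx=np.array([np.cos(yaw)*np.cos(t),np.sin(yaw)*np.cos(t),np.sin(t)])
    yy=np.array([-np.sin(yaw),np.cos(yaw),0]); xx=np.cross(yy,zx); return np.array([v[0],v[1],v[3]]),np.c_[xx,yy,zx]
def cost(v,full=False):
    T,Rp=pose(v); c=[]
    for cam,m,off,_ in data:
        s=sil(cam,T,Rp,S,m.shape,off); c.append(1-(s&m).sum()/(s|m).sum())
    return c if full else sum(c)
t10=np.radians(10)
best=None
for x in (.515,.525):
  for y in (-.295,-.285):
    f=lambda w:cost([w[0]/10,w[1]/10,w[2],.0165,t10])
    r=minimize(f,[x*10,y*10,.48],method='Nelder-Mead',options=dict(initial_simplex=[[x*10,y*10,.48],[x*10+.1,y*10,.48],[x*10,y*10+.1,.48],[x*10,y*10,.6]]))
    if best is None or r.fun<best.fun: best=r
v=[best.x[0]/10,best.x[1]/10,best.x[2],.0165,t10]; print(np.round(v,4),cost(v,True),np.degrees(v[2]))
T,Rp=pose(v)
for n,z in (('nose',-.062),('hub',.024),('flange',.042),('btn',.06)): print(n,(T+Rp[:,2]*z).round(4))
for cam,m,off,big in data:
    s=sil(cam,T,Rp,S,m.shape,off); cs,_=cv2.findContours(s,0,1); cv2.drawContours(big,cs,-1,(0,0,255),1); cv2.imwrite(f'pics/fit_{cam}.png',big)
# each camera alone
for i in (0,1):
    d=data; 
    keep=data[i]
    def g(w):
        T,Rp=pose([w[0]/10,w[1]/10,w[2],.0165,t10]); s=sil(keep[0],T,Rp,S,keep[1].shape,keep[2]); return 1-(s&keep[1]).sum()/(s|keep[1]).sum()
    b=best.x; r=minimize(g,b,method='Nelder-Mead',options=dict(initial_simplex=[b,b+[.1,0,0],b+[0,.1,0],b+[0,0,.1]])); print(keep[0],r.x/[10,10,1],r.fun)
E
```

```text
scene 532.953125
top 266.546875
[ 0.5186 -0.2895  0.5042  0.0165  0.1745] [np.float64(0.19141276670471508), np.float64(0.20849848449522035)] 28.8896844091774
nose [ 0.4652 -0.319   0.0057]
hub [ 0.5393 -0.2781  0.0207]
flange [ 0.5548 -0.2695  0.0238]
btn [ 0.5703 -0.261   0.0269]
scene [ 0.51856472 -0.2884493   0.48834049] 0.1885680785578191
top [ 0.51881312 -0.29018441  0.51826581] 0.2046568627450981
```

```bash
python3 - <<'E'
from h import *
for X in [(.5613,-.2657,.12),(.5613,-.2657,.034)]: print(X,rel(X).round(2))
print(onz('top',(326,163),.01),onz('top',(331,112),.01))
p,Rt=tool(); print((Rt@R.from_euler('z',-28.8,degrees=True).as_matrix()).round(3))
E
```

```text
(0.5613, -0.2657, 0.12) [ 3.38 -0.46  2.15]
(0.5613, -0.2657, 0.034) [ 3.3  -0.19  4.28]
[ 0.62930206 -0.32104181  0.01      ] [ 0.81135044 -0.34479919  0.01      ]
[[ 0.477 -0.87   0.124]
 [-0.874 -0.485 -0.036]
 [ 0.091 -0.091 -0.992]]
```

View pics/fit_top.png

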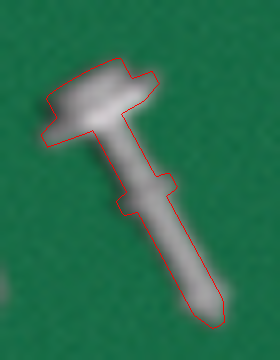

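View pics/fit_scene.png

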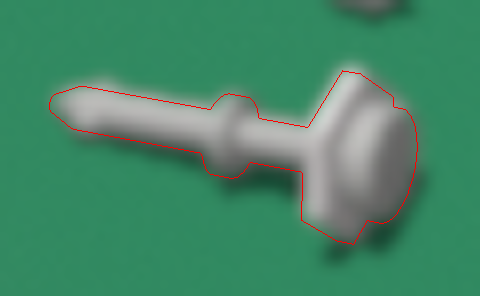

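The fitted outlines lie on the pin in both pictures, and heights and lengths agree with the description. I'm going in with the jaws along the pin axis, around flange and button.

```bash
python3 -m jog '[[[3.4,-0.45,2.1],-4.8,46],[[3.4,-0.45,2.1],-4.8,46],[[3.4,-0.45,2.1],-4.8,46],[[3.4,-0.45,2.1],-4.8,46],[[3.4,-0.45,2.1],-4.8,46],[[3.4,-0.45,2.1],-4.8,46]]' 50; python3 - <<'E'
from h import *
for X in [(.5613,-.2657,.06),(.5613,-.2657,.034)]: print(X,rel(X).round(2))
print(tool()[1].round(3))
for c in('scene','top'):
    im=capture(c)[:,:,::-1]; im=im[180:300,130:290] if c=='scene' else im[130:260,250:390]
    cv2.imwrite(f'pics/{c}_app.png',cv2.resize(im,None,fx=4,fy=4,interpolation=cv2.INTER_CUBIC))
E
```

```text
t: 8.23
position: [0.5597, -0.2677, 0.1192]
ee_rot: [-3.052, -0.088, -1.072]
contact_force: [0.5, 1.1, 0.5]
opening: 0.039
(0.5613, -0.2657, 0.06) [-0.16  0.07  1.47]
(0.5613, -0.2657, 0.034) [-0.21  0.13  2.12]
[[ 0.476 -0.871  0.12 ]
 [-0.875 -0.483 -0.034]
 [ 0.088 -0.089 -0.992]]
```

View pics/scene_app.png

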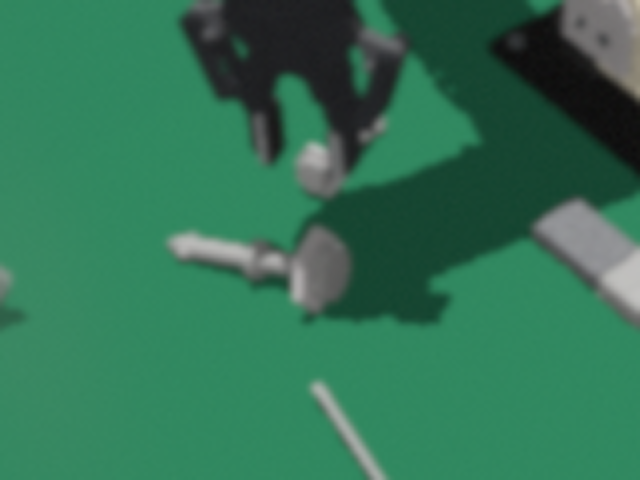

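The gripper is above the flange with its jaws along the pin, and the small look-alike stands clear behind. Now I descend and close.

```bash
python3 -m jog '[[[-0.16,0.07,1.2],0,46],[[-0.2,0.1,1.7],0,46],[[-0.2,0.12,2.1],0,46],[[-0.2,0.12,2.1],0,46],[[-0.2,0.12,2.1],0,46]]' 50; python3 - <<'E'
from h import *
print(rel((.5613,-.2657,.034)).round(2))
for c in('scene','top'):
    im=capture(c)[:,:,::-1]; im=im[180:300,130:290] if c=='scene' else im[130:260,250:390]
    cv2.imwrite(f'pics/{c}_app2.png',cv2.resize(im,None,fx=4,fy=4,interpolation=cv2.INTER_CUBIC))
E
```

```text
t: 8.75
position: [0.5636, -0.2633, 0.038]
ee_rot: [-3.049, -0.091, -1.072]
contact_force: [0.7, -0.7, 0.4]
opening: 0.0393
[0.02 0.09 0.09]
```

View pics/scene_app2.png

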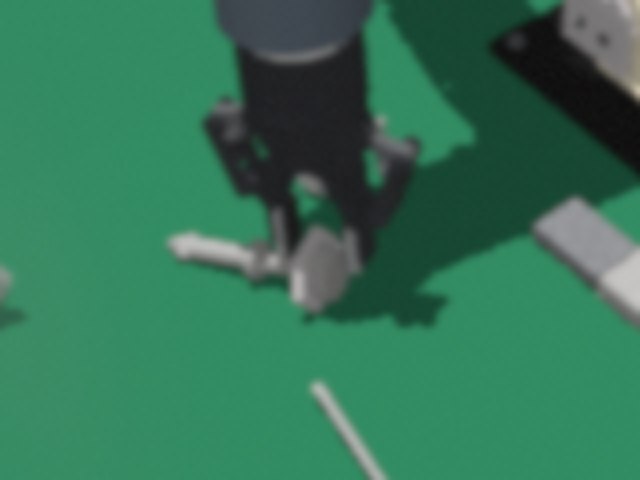

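```bash
python3 -m jog '[[[0,0.05,0.09],0,46],[[0,0.05,0.09],0,20],[[0,0.05,0.09],0,5],[[0,0.05,0.09],0,5],[[0,0.05,0.09],0,5],[[0,0.05,0.09],0,5],[[0,0.05,0.09],0,5]]' 50; python3 - <<'E'
from h import *
for c in('scene','top'):
    im=capture(c)[:,:,::-1]; im=im[180:300,130:290] if c=='scene' else im[130:260,250:390]
    cv2.imwrite(f'pics/{c}_gr.png',cv2.resize(im,None,fx=4,fy=4,interpolation=cv2.INTER_CUBIC))
E
```

```text
t: 9.43
position: [0.5638, -0.2655, 0.037]
ee_rot: [-3.046, -0.094, -1.072]
contact_force: [-3.1, 0.6, 6.5]
opening: 0.0101
```

View pics/scene_gr.png

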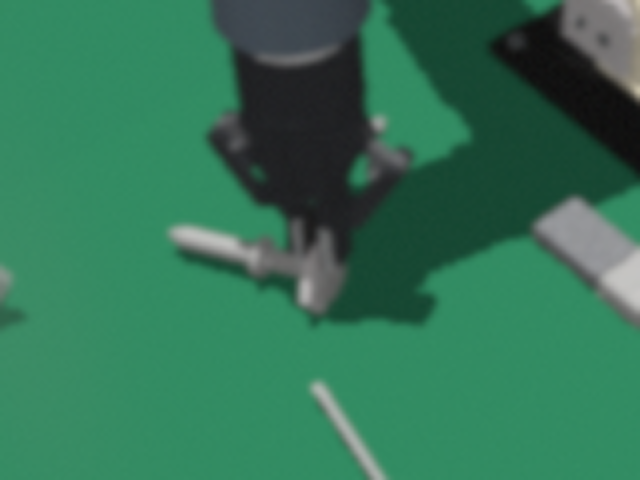

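The fingers hold flange and button (opening 10 mm, so the button is in), and the nose has risen slightly. Lifting now.

```bash
python3 -m jog '[[[0,0,-0.5],0,5],[[0,0,-1],0,5],[[0,0,-2],0,5],[[0,0,-3],0,5],[[0,0,-4],0,5],[[0,0,-5],0,5],[[0,0,-5.5],0,5],[[0,0,-5.5],0,5]]'; python3 - <<'E'
from h import *
for c in('scene','top'):
    im=capture(c)[:,:,::-1]; im=im[100:300,100:300] if c=='scene' else im[130:260,250:390]
    cv2.imwrite(f'pics/{c}_lift.png',cv2.resize(im,None,fx=3,fy=3,interpolation=cv2.INTER_CUBIC))
print(tool()[1].round(3))
for X in [(.70,-.1,.30),(.76,0.0,.30),(.95,0,.3)]: print(X,rel(X).round(2))
E
```

```text
t: 10.2
position: [0.5373, -0.2582, 0.2613]
ee_rot: [-3.039, -0.102, -1.073]
contact_force: [0.4, -1.4, -2.1]
opening: 0.0098
[[ 0.476 -0.87   0.129]
 [-0.875 -0.483 -0.036]
 [ 0.093 -0.096 -0.991]]
(0.7, -0.1, 0.3) [-1.37 -5.58 -0.73]
(0.76, 0.0, 0.3) [-2.84 -8.1  -0.63]
(0.95, 0, 0.3) [ -0.58 -12.23  -0.02]
```

View pics/scene_lift.png

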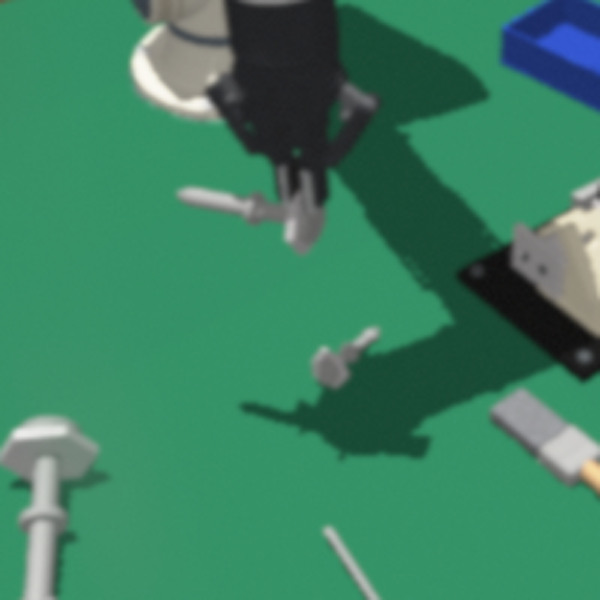

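```bash
python3 -m jog '[[[-1.4,-5.6,-0.7],2,5],[[-1.4,-5.6,-0.7],3,5],[[-1.4,-5.6,-0.7],4,5],[[-1.4,-5.6,-0.7],4.8,5],[[-1.4,-5.6,-0.7],4.8,5],[[-1.4,-5.6,-0.7],4.8,5],[[-2.8,-8.1,-0.6],4.8,5],[[-2.8,-8.1,-0.6],4.8,5],[[-2.8,-8.1,-0.6],4.8,5],[[-2.8,-8.1,-0.6],4.8,5]]'; python3 - <<'E'
from h import *
print(sense()['joints'].round(3)); print(tool()[1].round(3))
for X in [(.70,-.1,.30),(.76,0.0,.30),(1.15,0,.3)]: print(X,rel(X).round(2))
E
```

```text
t: 11.13
position: [0.7628, 0.0056, 0.2907]
ee_rot: [-3.022, -0.034, -1.567]
contact_force: [0.1, -0.5, -5.7]
opening: 0.0104
[ 0.24   0.641  0.829  0.061 -1.651 -0.226]
[[ 0.004 -0.993  0.119]
 [-0.999 -0.008 -0.034]
 [ 0.034 -0.119 -0.992]]
(0.7, -0.1, 0.3) [ 2.64  1.55 -0.33]
(0.76, 0.0, 0.3) [ 0.15  0.04 -0.23]
(1.15, 0, 0.3) [ 0.19 -9.64  0.93]
```

```bash
python3 -m jog '[[[-1.5,-10,-1],0,5],[[-1.5,-10,-1],0,5],[[-1.5,-10,-1],0,5],[[-1.5,-10,-1],0,5],[[-1.5,-10,-1],0,5],[[-1.5,-10,-1],0,5]]'; python3 - <<'E'
from h import *
print(sense()['joints'].round(3)); print(tool()[1].round(3))
E
python3 -m jog '[[[0,-10,-4],0,5],[[0,-10,-4],0,5],[[0,-10,-4],0,5]]'; python3 - <<'E'
from h import *
print(sense()['joints'].round(3)); print(tool()[1].round(3))
E
```

```text
t: 11.63
position: [0.8513, 0.0282, 0.2714]
ee_rot: [-2.998, -0.035, -1.565]
contact_force: [0.1, -0.8, -2.0]
opening: 0.0096
[ 0.244  0.999  1.493  0.072 -1.932 -0.206]
[[ 0.005 -0.99   0.143]
 [-0.999 -0.01  -0.034]
 [ 0.035 -0.143 -0.989]]
t: 11.88
position: [0.8612, 0.025, 0.2829]
ee_rot: [-2.956, -0.035, -1.566]
contact_force: [-1.2, -0.1, -2.5]
opening: 0.0097
[ 0.242  0.992  1.5    0.082 -1.905 -0.2  ]
[[ 0.005 -0.983  0.185]
 [-0.999 -0.011 -0.034]
 [ 0.035 -0.184 -0.982]]
```

```bash
for i in 1; do python3 -m jog '[[[0,-20,-8],0,5],[[0,-20,-8],0,5],[[0,-20,-8],0,5],[[0,-20,-8],0,5],[[0,-20,-8],0,5],[[0,-20,-8],0,5],[[0,-20,-8],0,5],[[0,-20,-8],0,5]]'; python3 - <<'E'
from h import *
print(sense()['joints'].round(3)); print(tool()[1].round(3)[:,2])
E
done
```

```text
t: 12.55
position: [0.8727, 0.022, 0.2893]
ee_rot: [-2.918, -0.036, -1.566]
contact_force: [0.1, 0.0, -2.3]
opening: 0.01
[ 0.238  0.989  1.499  0.089 -1.87  -0.194]
[ 0.222 -0.034 -0.974]
```

```bash
python3 -m jog '[[[0,-10,-4],0,5],[[0,-10,-4],0,5]]'|sed -n 2,3p
python3 -m jog '[[[0,-10,-4],0,5],[[0,-10,-4],0,5]]'|sed -n 2,3p
python3 -m jog '[[[0,-10,-4],0,5],[[0,-10,-4],0,5]]'|sed -n 2,3p
python3 -m jog '[[[0,-10,-4],0,5],[[0,-10,-4],0,5]]'|sed -n 2,5p
python3 - <<'E'
from h import *
print(sense()['joints'].round(3)); print(tool()[1].round(3)[:,2])
E
```

```text
position: [0.8826, 0.0216, 0.2992]
ee_rot: [-2.878, -0.036, -1.566]
position: [0.891, 0.0213, 0.3117]
ee_rot: [-2.839, -0.036, -1.567]
position: [0.8984, 0.0212, 0.326]
ee_rot: [-2.799, -0.037, -1.567]
position: [0.9046, 0.0212, 0.3423]
ee_rot: [-2.759, -0.037, -1.567]
contact_force: [-0.2, -0.4, -2.4]
opening: 0.0101
[ 0.243  0.948  1.499  0.124 -1.755 -0.187]
[ 0.374 -0.033 -0.927]
```

```bash
python3 -m jog '[[[0,-10,-4],0,5],[[0,-10,-4],0,5]]'|sed -n 2,3p
python3 -m jog '[[[0,-10,-4],0,5],[[0,-10,-4],0,5]]'|sed -n 2,3p
python3 -m jog '[[[0,-10,-4],0,5],[[0,-10,-4],0,5]]'|sed -n 2,3p
python3 -m jog '[[[0,-10,-4],0,5],[[0,-10,-4],0,5]]'|sed -n 2,3p
python3 -m jog '[[[0,-10,-4],0,5],[[0,-10,-4],0,5]]'|sed -n 1,5p
python3 - <<'E'
from h import *
print(sense()['joints'].round(3)); print(tool()[1].round(3))
for c in('scene','top'):
    im=capture(c)[:,:,::-1]; cv2.imwrite(f'pics/{c}_tilt.png',im)
E
```

```text
position: [0.9094, 0.0213, 0.3604]
ee_rot: [-2.718, -0.037, -1.567]
position: [0.9129, 0.0216, 0.3801]
ee_rot: [-2.678, -0.037, -1.568]
position: [0.9151, 0.0219, 0.4012]
ee_rot: [-2.638, -0.038, -1.568]
position: [0.9158, 0.0223, 0.4238]
ee_rot: [-2.597, -0.038, -1.568]
t: 14.05
position: [0.9151, 0.0228, 0.4474]
ee_rot: [-2.557, -0.038, -1.569]
contact_force: [-0.4, 0.1, -2.7]
opening: 0.0104
[ 0.261  0.859  1.499  0.174 -1.648 -0.184]
[[ 0.002 -0.834  0.552]
 [-0.999 -0.023 -0.031]
 [ 0.038 -0.551 -0.833]]
```

View pics/scene_tilt.png

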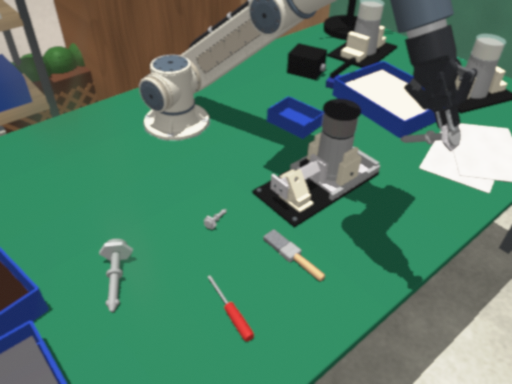

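View pics/top_tilt.png

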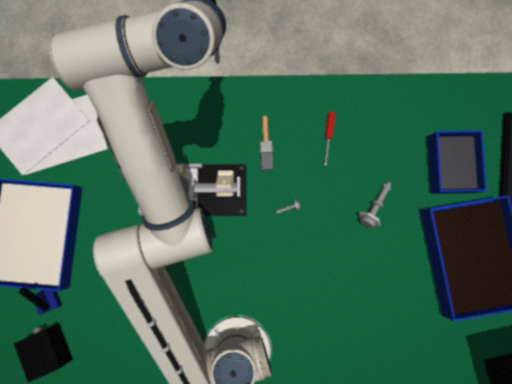

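```bash
python3 -m jog '[[[0,-10,-4],0.3,5],[[0,-10,-4],0.3,5]]'; python3 - <<'E'
from h import *
from scipy.optimize import least_squares
D=[([1.579,.2557,.107,-1.424],(.150,.529,.231)),([.872,-.094,-.075,-1.588],(.345,.1705,.312)),([-.098,.198,.287,-1.658],(.4848,-.2026,.332)),([-.130,.974,1.496,-2.069],(.7594,-.257,.2796)),([.091,.258,-.155,-1.048],(.556,-.1199,.1385)),([.24,.641,.829,-1.651],(.7628,.0056,.2907)),([.261,.859,1.499,-1.648],(.9151,.0228,.4474))]
def fk(v,q):
    L1,L2,e,L3,h,d=v; a=q[1]; f=q[1]-q[2]; t=f-q[3]
    el=np.array([L1*np.sin(a),h+L1*np.cos(a)])
    wr=el+L2*np.array([np.cos(f),-np.sin(f)])+e*np.array([np.sin(f),np.cos(f)])
    tc=wr+L3*np.array([np.cos(t),-np.sin(t)])
    c,s=np.cos(q[0]),np.sin(q[0])
    W=lambda p,dd:np.array([c*p[0]+s*dd,s*p[0]-c*dd,p[1]])
    return W(el,d),W(wr,d),W(tc,d)
r=least_squares(lambda v:np.concatenate([fk(v,q)[2]-P for q,P in D]),[.4,.4,0,.3,.2,.15]); print(r.x.round(4),np.abs(r.fun).max())
np.save('kin.npy',r.x)
tgt=np.array([.595,.03,.125]);pit=np.radians(55)
g=least_squares(lambda q:np.r_[fk(r.x,q)[2]-tgt,.3*(q[1]-q[2]-q[3]-pit)],[.26,.5,.3,-1.2]); print(g.x.round(3),g.cost)
for p in fk(r.x,g.x): print(p.round(3))
print(tool()[1].round(3))
print(rel((.674,.0295,.30)).round(2),rel((.674,.0295,.18)).round(2))
E
```

```text
t: 14.32
position: [0.9132, 0.0236, 0.4693]
ee_rot: [-2.521, -0.02, -1.595]
contact_force: [-0.2, -0.7, -2.6]
opening: 0.0096
[ 5.093e-01  4.052e-01 -2.000e-04  3.480e-01  1.501e-01  1.685e-01] 0.04575557312763255
[ 0.337  0.099 -0.555 -0.305] 1.777786274166297e-22
[ 0.103 -0.142  0.657]
[ 0.407 -0.036  0.41 ]
[0.595 0.03  0.125]
[[-0.025 -0.814  0.581]
 [-0.999  0.008 -0.031]
 [ 0.02  -0.582 -0.813]]
[-0.09  7.33 -0.04] [-0.15  9.07  2.4 ]
```

```bash
python3 -m jog '[[[-0.1,7.3,1],0,5],[[-0.1,7.3,1],0,5],[[-0.1,7.3,1],0,5],[[-0.1,7.3,1],0,5],[[-0.1,7.3,1],0,5],[[-0.1,7.3,1],0,5],[[-0.1,7.3,1],0,5],[[-0.1,8.5,2.4],0,5],[[-0.1,8.5,2.4],0,5],[[-0.1,8.5,2.4],0,5]]'; python3 - <<'E'
from h import *
print(sense()['joints'].round(3)); print(tool()[1].round(3))
for c in('scene','top'):
    im=capture(c)[:,:,::-1]; cv2.imwrite(f'pics/{c}_pre.png',im)
im=cv2.imread('pics/scene_pre.png')[60:240,230:430]
cv2.imwrite('pics/scene_prec.png',cv2.resize(im,None,fx=3.3,fy=3.3,interpolation=cv2.INTER_CUBIC))
E
```

```text
t: 15.15
position: [0.7236, 0.0277, 0.2468]
ee_rot: [-2.52, -0.019, -1.594]
contact_force: [2.3, -1.7, -2.2]
opening: 0.0097
[ 0.351  0.205 -0.246  0.429 -0.578 -0.665]
[[-0.023 -0.813  0.582]
 [-1.     0.008 -0.029]
 [ 0.019 -0.583 -0.813]]
```

View pics/scene_prec.png

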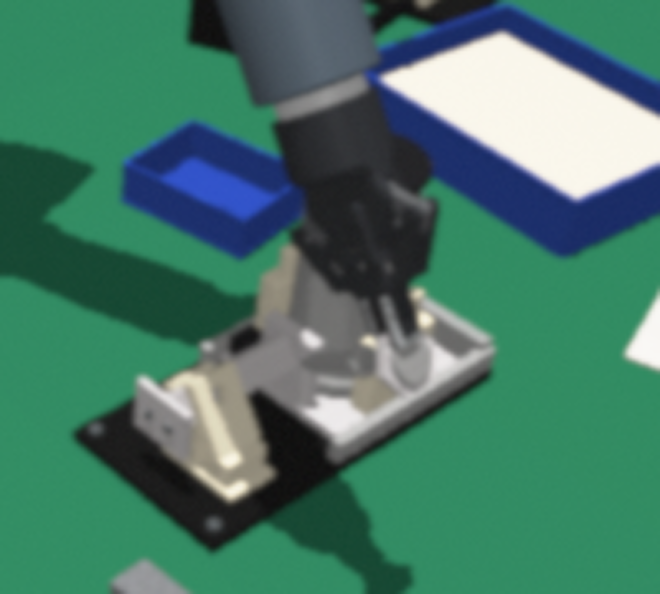

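View pics/top_pre.png

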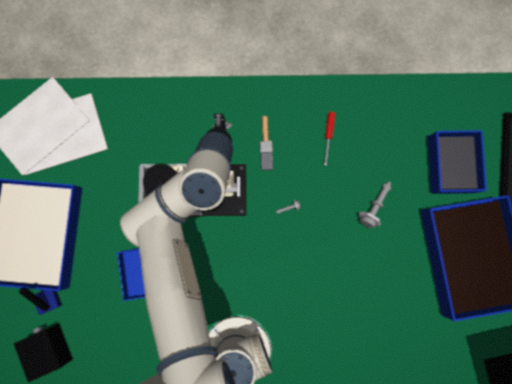

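```bash
cat > ov.py <<'E'
from fitpin import *
def inhand(p,Rt,al,be,o):
    # pin z = -tool y, turned al about tool x, be about tool z ; o = pin origin in tool frame
    B=np.c_[[1,0,0],[0,0,1],[0,-1,0]].astype(float)  # pin x=tool x, pin y= tool z, pin z=-tool y
    Rp=Rt@R.from_euler('xz',[al,be],degrees=True).as_matrix()@B
    return p+Rt@np.array(o),Rp
def overlay(im,cam,T,Rp,x0,y0,w,h,S,fn,btn=54):
    big=cv2.resize(im[y0:y0+h,x0:x0+w],None,fx=S,fy=S,interpolation=cv2.INTER_CUBIC)
    s=sil(cam,T,Rp,S,big.shape[:2],np.array([x0,y0]),btn); cs,_=cv2.findContours(s,0,1); cv2.drawContours(big,cs,-1,(0,0,255),1); cv2.imwrite(fn,big)
E
python3 - <<'E'
from ov import *
im=cv2.imread('pics/scene_tilt.png'); p=np.array([.9151,.0228,.4474]); Rt=R.from_euler('xyz',[-2.557,-.038,-1.569]).as_matrix()
T,Rp=inhand(p,Rt,0,0,[0,.048,.010])
big=cv2.resize(im[100:170,390:480],None,fx=7,fy=7,interpolation=cv2.INTER_CUBIC); cv2.imwrite('pics/t_raw.png',big)
overlay(im,'scene',T,Rp,390,100,90,70,7,'pics/t_ov.png')
E
```

```text
(no output)
```

View pics/t_raw.png

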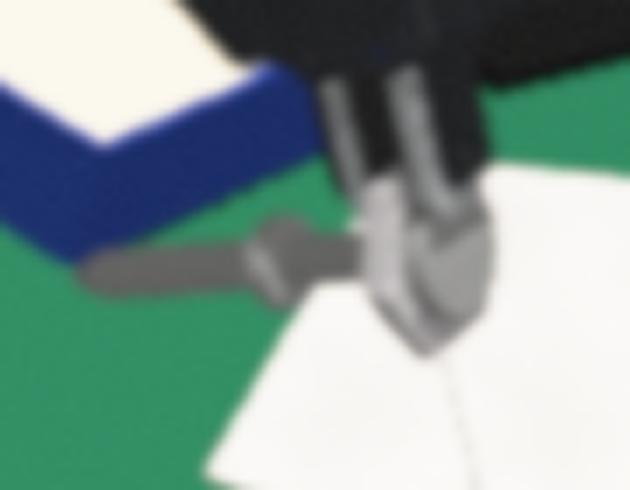

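View pics/t_ov.png

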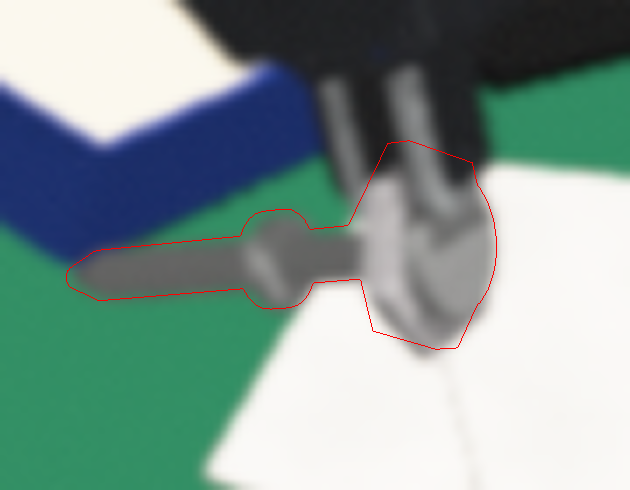

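The overlay with the assumed grasp geometry sits on the pin within about 1 px (nose at crop (75,275), collar (275,260)), so the pin is in line with the jaws. Now I check the dock and hole position the same way.

```bash
cat > dockov.py <<'E'
from h import *
def dockdraw(im,cam,o,yaw,car,x0,y0,w,h,S,fn):
    Rd=R.from_euler('z',yaw).as_matrix(); a=np.radians(35)
    zc=np.array([np.cos(a),0,np.sin(a)]); xc=-np.array([-np.sin(a),0,np.cos(a)]); yc=np.array([0,1,0]); C=np.c_[xc,yc,zc]
    big=cv2.resize(im[y0:y0+h,x0:x0+w],None,fx=S,fy=S,interpolation=cv2.INTER_CUBIC)
    def line(P,col,close=True):
        u=[(proj(cam,np.array([o[0],o[1],0])+Rd@(np.array(q)/1000))-[x0,y0]+.5)*S-.5 for q in P]
        cv2.polylines(big,[np.round(np.array(u)*16).astype(np.int32)],close,col,1,cv2.LINE_AA,4)
    line([(-90,-70,12),(90,-70,12),(90,290,12),(-90,290,12)],(0,0,255)); line([(-90,-70,0),(90,-70,0),(90,290,0)],(0,0,255),False)
    cl=lambda q:np.array([0,0,75])+C@np.array(q,float)
    for z in (21,9,-9,-21): line([cl((-20,-24,z)),cl((-20,24,z)),cl((12,24,z)),cl((12,-24,z))],(255,0,255))
    line([cl((7.75*np.cos(t),7.75*np.sin(t),21)) for t in np.linspace(0,6.28,20)],(0,255,255))
    for y in (-54-car,-46-car): line([(-31,y,50),(31,y,50),(31,y,100),(-31,y,100)],(255,255,0))
    cv2.imwrite(fn,big)
E
python3 - <<'E'
from dockov import *
a=cv2.imread('pics/scene_tilt.png'); b=cv2.imread('pics/top_tilt.png'); c=cv2.imread('pics/top0.png')
dockdraw(a,'scene',(.543,.031),-.011,-2,245,150,90,75,7,'pics/d_s.png')
dockdraw(b,'top',(.543,.031),-.011,-2,185,155,70,65,8,'pics/d_t.png')
E
```

```text
(no output)
```

View pics/d_s.png

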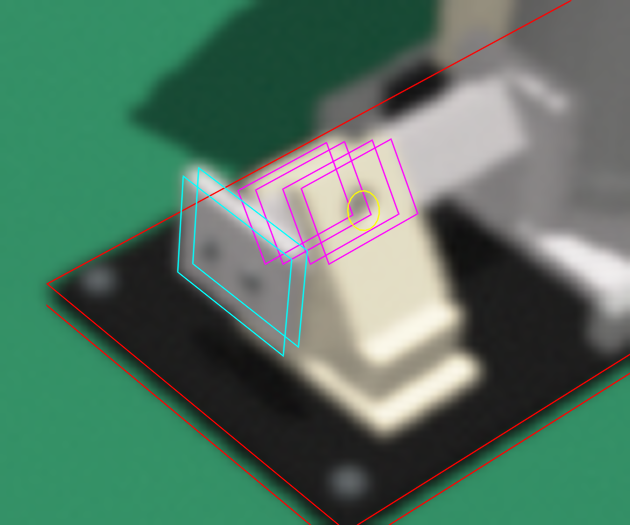

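View pics/d_t.png

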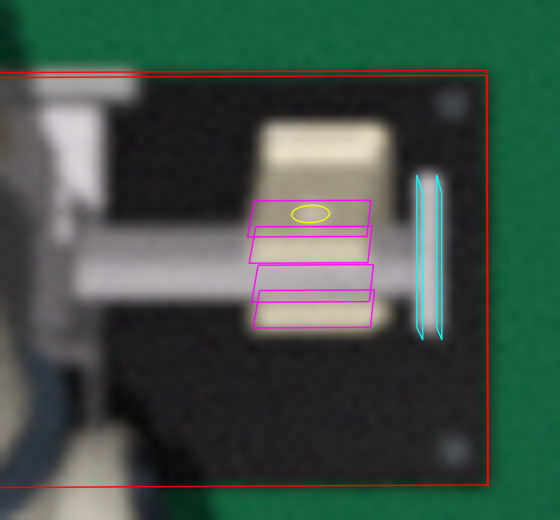

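```bash
python3 - <<'E'
from h import *
def cc(fn,x0,y0,w,h,S,lo,hi):
    im=cv2.imread(fn)[y0:y0+h,x0:x0+w].astype(float); im=np.clip((im-lo)/(hi-lo)*255,0,255).astype(np.uint8)
    return cv2.resize(im,None,fx=S,fy=S,interpolation=cv2.INTER_NEAREST)
a=cc('pics/scene_tilt.png',278,160,34,34,14,130,240)
b=cc('pics/top_tilt.png',212,170,30,30,14,90,210)
c=cc('pics/top0.png',212,170,30,30,14,120,230)
d=cc('pics/scene0.png',278,160,34,34,14,130,240)
H=max(x.shape[0] for x in (a,b)); b=cv2.copyMakeBorder(b,0,H-b.shape[0],0,0,0)
cv2.imwrite('pics/hz.png',cv2.resize(np.hstack([a,b]),None,fx=.85,fy=.85))
c=cv2.copyMakeBorder(c,0,H-c.shape[0],0,0,0)
cv2.imwrite('pics/hz2.png',cv2.resize(np.hstack([d,c]),None,fx=.85,fy=.85))
E
```

```text
(no output)
```

View pics/hz.png

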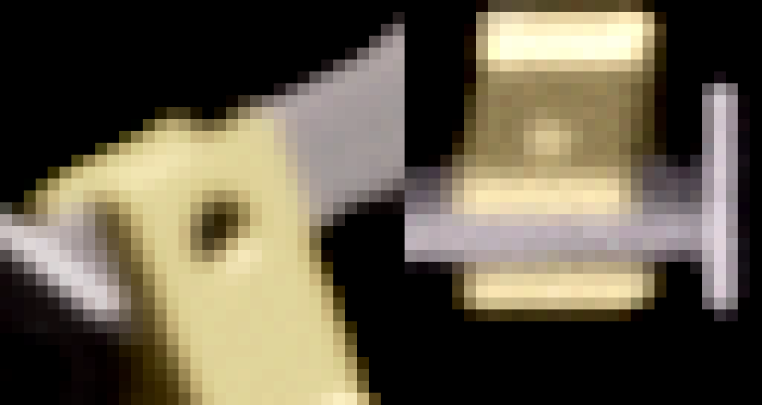

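View pics/hz2.png

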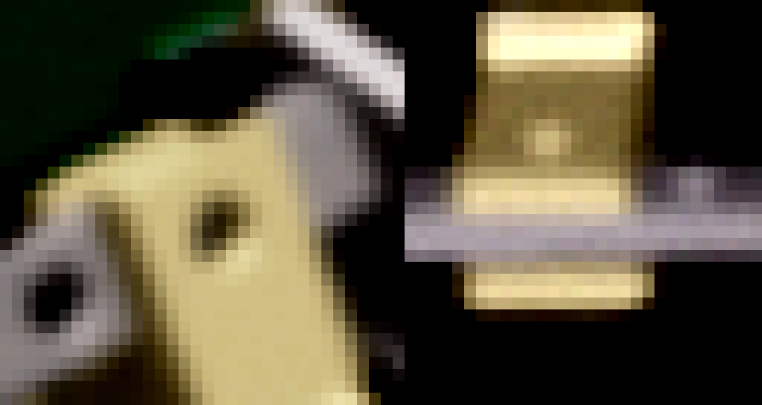

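```bash
cat > tgt.py <<'E'
from ov import *
M=np.array([.543+.0172,.031-.0002,.087])
def tcp(s,oy=.0465,oz=.010,dy=0,dz=0):
    p,Rt=tool(); a=R.from_euler('z',-.011).as_matrix()@[np.cos(np.radians(35)),0,np.sin(np.radians(35))]
    return M+[0,dy,dz]+s*a-Rt@np.array([0,oy,oz])
E
python3 - <<'E'
from tgt import *
for s in (.1,.077): X=tcp(s); print(s,X.round(4),rel(X).round(2))
E
```

```text
0.1 [0.6755 0.0301 0.1782] [-0.22  1.29  0.48]
0.077 [0.6567 0.0303 0.165 ] [-0.22  1.86  0.5 ]
```

```bash
python3 -m jog '[[[-0.2,0.6,0.5],0,5],[[-0.2,1.3,0.5],0,5],[[-0.2,1.6,0.5],0,5],[[-0.2,1.86,0.5],0,5],[[-0.2,1.86,0.5],0,5],[[-0.2,1.86,0.5],0,5]]'; python3 - <<'E'
from tgt import *
print(rel(tcp(.077)).round(3)); p,Rt=tool(); print((-Rt[:,1]).round(4))
im=capture('scene')[:,:,::-1]; cv2.imwrite('pics/scene_n1.png',im)
cv2.imwrite('pics/n1raw.png',cv2.resize(im[140:210,270:355],None,fx=8,fy=8,interpolation=cv2.INTER_CUBIC))
T,Rp=inhand(p,Rt,0,0,[0,.0465,.010]); overlay(im,'scene',T,Rp,270,140,85,70,8,'pics/n1ov.png')
print('nose',T-Rp[:,2]*.062)
im=capture('top')[:,:,::-1]; cv2.imwrite('pics/top_n1.png',im)
E
```

```text
t: 15.75
position: [0.6576, 0.0293, 0.1664]
ee_rot: [-2.56, -0.032, -1.597]
contact_force: [1.2, -0.3, -1.8]
opening: 0.0101
[-0.025  0.039  0.014]
[ 0.8355 -0.0045  0.5494]
nose [0.57243036 0.02938852 0.0984746 ]
```

View pics/n1raw.png

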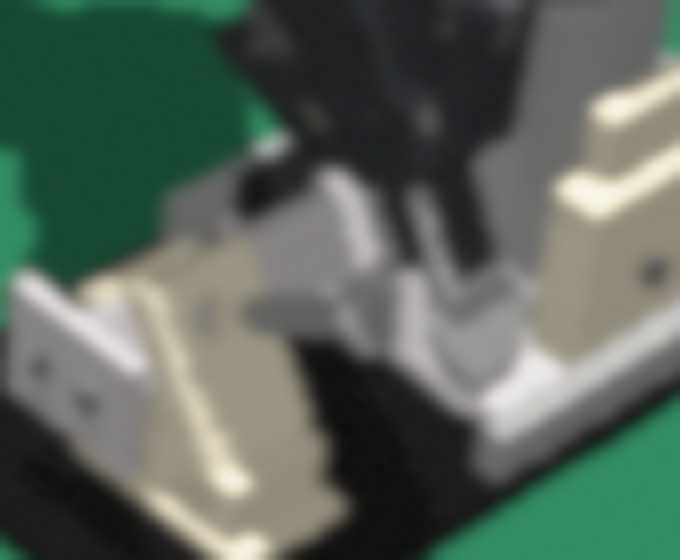

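View pics/n1ov.png

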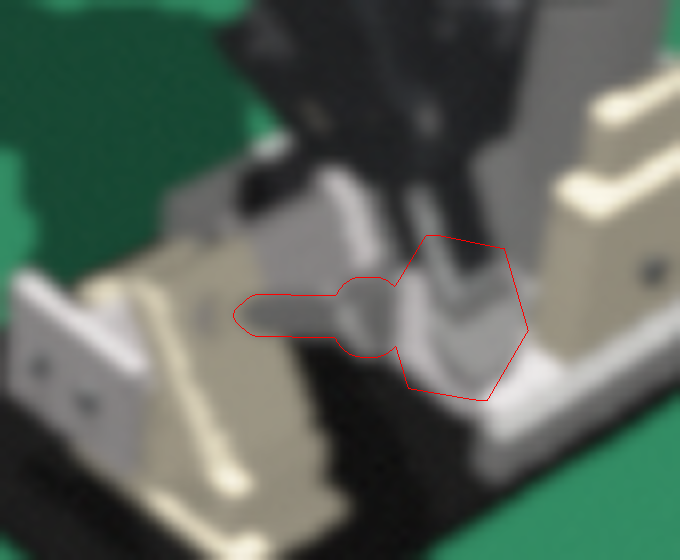

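```bash
python3 - <<'E'
from tgt import *
print(sense()['joints'].round(3)); print(tool()[1].round(4))
E
python3 -m jog '[[[0,0,0],0,5]]'; python3 - <<'E'
from tgt import *
print(sense()['joints'].round(3))
print(rel(tcp(.077)).round(3))
E
```

```text
[ 0.362  0.157 -0.565  0.667 -0.385 -0.944]
[[-0.0265 -0.8346  0.5503]
 [-0.9992  0.0054 -0.04  ]
 [ 0.0304 -0.5509 -0.834 ]]
t: 15.93
position: [0.66, 0.0301, 0.1686]
ee_rot: [-2.556, -0.03, -1.598]
contact_force: [0.5, 0.2, -3.2]
opening: 0.0098
[ 0.362  0.157 -0.561  0.666 -0.386 -0.943]
[-0.004  0.12   0.023]
```

In this picture the nose is at crop (243,312), pointing at the hole at about (210,315). Alignment is within about 1 mm in this view. Next I slowly bring the nose into the mouth, watching the force.

```bash
python3 -m jog '[[[0,0.2,0.02],0,5],[[0,0.35,0.02],0,5],[[0,0.5,0.02],0,5]]'; python3 - <<'E'
from tgt import *
print(sense()['joints'].round(3)); p,Rt=tool(); print(Rt.round(4))
for s in (.058,.05): print(s,rel(tcp(s)).round(3))
im=capture('scene')[:,:,::-1]
cv2.imwrite('pics/n2raw.png',cv2.resize(im[140:210,270:355],None,fx=8,fy=8,interpolation=cv2.INTER_CUBIC))
E
```

```text
t: 16.18
position: [0.6449, 0.0305, 0.1579]
ee_rot: [-2.554, -0.029, -1.597]
contact_force: [-0.1, 0.3, -2.2]
opening: 0.0098
[ 0.353  0.138 -0.638  0.761 -0.337 -1.039]
[[-0.0267 -0.8325  0.5534]
 [-0.9992  0.0059 -0.0393]
 [ 0.0294 -0.554  -0.832 ]]
0.058 [0.004 0.133 0.02 ]
0.05 [0.003 0.333 0.024]
```

View pics/n2raw.png

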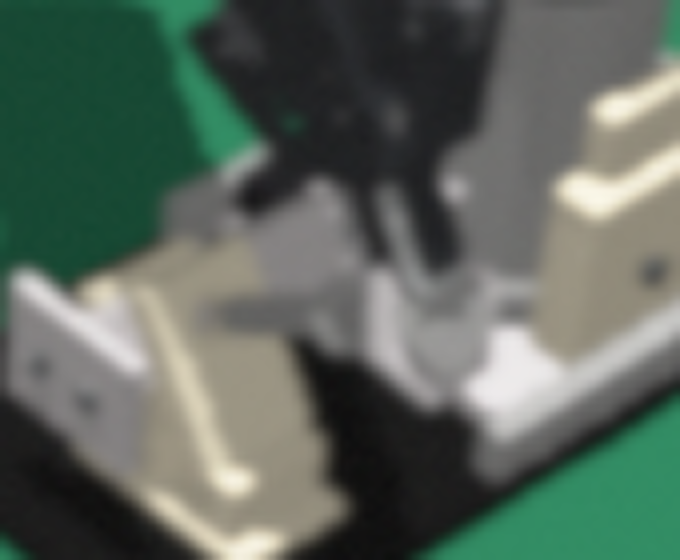

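The nose has reached the hole (210,310) with no contact force yet. Continuing in.

```bash
python3 -m jog '[[[0,0.15,0.02],0,5],[[0,0.3,0.02],0,5]]'|sed -n 1,5p;python3 -m jog '[[[0,0.15,0.01],0,5],[[0,0.3,0.01],0,5]]'|sed -n 1,5p; python3 - <<'E'
from tgt import *
print(sense()['joints'].round(3)); p,Rt=tool(); print(Rt.round(4))
for s in (.045,.03): print(s,rel(tcp(s)).round(3))
im=capture('scene')[:,:,::-1]
cv2.imwrite('pics/n3raw.png',cv2.resize(im[140:210,270:355],None,fx=8,fy=8,interpolation=cv2.INTER_CUBIC))
E
```

```text
t: 16.4
position: [0.6354, 0.0305, 0.1508]
ee_rot: [-2.554, -0.03, -1.598]
contact_force: [0.5, -1.4, -2.1]
opening: 0.0099
t: 16.57
position: [0.627, 0.0307, 0.1453]
ee_rot: [-2.551, -0.03, -1.598]
contact_force: [0.2, -2.4, -1.8]
opening: 0.0098
[ 0.325  0.117 -0.732  0.923 -0.273 -1.185]
[[-0.0268 -0.8308  0.5559]
 [-0.9992  0.0057 -0.0398]
 [ 0.0299 -0.5565 -0.8303]]
0.045 [ 0.002 -0.088  0.008]
0.03 [0.001 0.287 0.015]
```

View pics/n3raw.png

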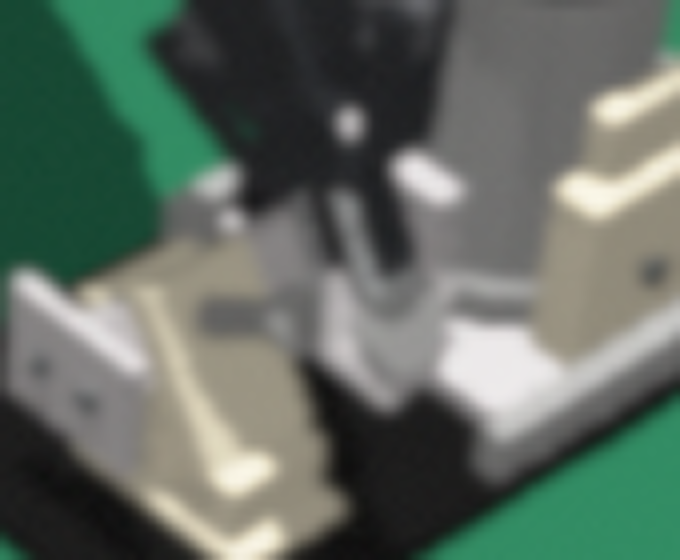

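```bash
python3 -m jog '[[[0,0.15,0.01],0,5],[[0,0.3,0.015],0,5]]'|sed -n 1,5p; python3 - <<'E'
from tgt import *
print(sense()['joints'].round(3)); p,Rt=tool(); print(Rt.round(4)[:,1:])
for s in (.03,.02,0): print(s,rel(tcp(s)).round(3))
E
```

```text
t: 16.78
position: [0.6188, 0.0308, 0.1401]
ee_rot: [-2.547, -0.03, -1.598]
contact_force: [3.0, -3.6, 1.8]
opening: 0.0096
[ 0.298  0.105 -0.779  1.033 -0.238 -1.277]
[[-0.8287  0.559 ]
 [ 0.0057 -0.0398]
 [-0.5596 -0.8282]]
0.03 [0.002 0.046 0.018]
0.02 [0.001 0.296 0.023]
0 [-0.001  0.796  0.031]
```

```bash
python3 -m jog '[[[0,0.15,0.01],0,5],[[0,0.3,0.02],0,5]]'|sed -n 1,5p; python3 -m jog '[[[0,0.15,0.01],0,5],[[0,0.3,0.02],0,5]]'|sed -n 1,5p;python3 - <<'E'
from tgt import *
print(sense()['joints'].round(3)); p,Rt=tool(); print(Rt.round(4)[:,1:])
for s in (.01,0): print(s,rel(tcp(s)).round(3))
im=capture('scene')[:,:,::-1]
cv2.imwrite('pics/n4raw.png',cv2.resize(im[140:210,270:355],None,fx=8,fy=8,interpolation=cv2.INTER_CUBIC))
E
```

```text
t: 16.95
position: [0.6123, 0.0309, 0.1364]
ee_rot: [-2.541, -0.03, -1.598]
contact_force: [2.9, -3.6, 2.1]
opening: 0.0095
t: 17.12
position: [0.6056, 0.0307, 0.132]
ee_rot: [-2.536, -0.031, -1.599]
contact_force: [1.9, -3.0, 2.0]
opening: 0.0101
[ 0.195  0.086 -0.862  1.356 -0.155 -1.521]
[[-0.8221  0.5686]
 [ 0.0054 -0.041 ]
 [-0.5693 -0.8216]]
0.01 [-0.006  0.162  0.028]
0 [-0.007  0.412  0.03 ]
```

View pics/n4raw.png

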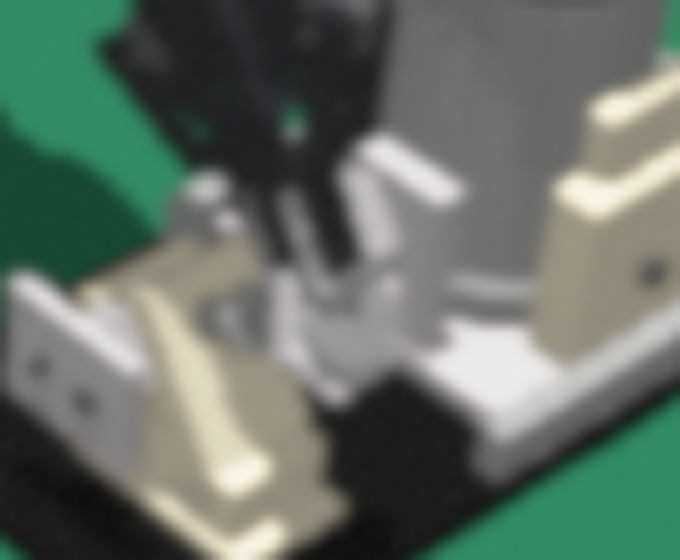

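The pin is about 16 mm short of home (collar at (240,325), nearing the ear). The wrist is approaching its joint-4/5 limits, so I'll go on in small steps and watch the forces.

```bash
python3 -m jog '[[[0,0.07,0.01],0,5],[[0,0.13,0.01],0,5]]'|sed -n 1,5p; python3 - <<'E'
from tgt import *
print(sense()['joints'].round(3)); p,Rt=tool(); print(Rt.round(4)[:,1:])
for s in (.01,0): print(s,rel(tcp(s)).round(3))
E
```

```text
t: 17.33
position: [0.6022, 0.03, 0.1297]
ee_rot: [-2.534, -0.031, -1.599]
contact_force: [0.1, -0.5, 1.1]
opening: 0.0098
[ 0.155  0.081 -0.879  1.463 -0.131 -1.596]
[[-0.821   0.5703]
 [ 0.0055 -0.0419]
 [-0.5709 -0.8204]]
0.01 [-0.023  0.059  0.026]
0 [-0.024  0.309  0.027]
```

```bash
python3 -m jog '[[[-0.02,0.07,0.01],0,5],[[-0.02,0.13,0.01],0,5]]'|sed -n 1,5p; python3 - <<'E'
from tgt import *
print(sense()['joints'].round(3)); p,Rt=tool(); print(Rt.round(4)[:,1:])
for s in (.01,0): print(s,rel(tcp(s)).round(3))
E
```

```text
t: 17.5
position: [0.6005, 0.0302, 0.1289]
ee_rot: [-2.529, -0.032, -1.6]
contact_force: [0.3, -2.0, 1.1]
opening: 0.01
[ 0.112  0.078 -0.889  1.582 -0.107 -1.679]
[[-0.8185  0.5738]
 [ 0.0052 -0.043 ]
 [-0.5745 -0.8178]]
0.01 [-0.018  0.013  0.028]
0 [-0.019  0.263  0.027]
```

The wrist runs out of range about 9 mm short of home. The pin is already through all three holes, with the balls inside the lower ear. So I'll let go here and finish by pushing on the button, which keeps it held in; that puts the tool farther out, where the wrist has room.

```bash
python3 -m jog '[[[0,0,0],0,40],[[0,0,0],0,40],[[0,0,0],0,40],[[0,0,0],0,40]]'; python3 - <<'E'
from tgt import *
print(sense()['joints'].round(3))
im=capture('scene')[:,:,::-1]
cv2.imwrite('pics/n5raw.png',cv2.resize(im[140:210,270:355],None,fx=8,fy=8,interpolation=cv2.INTER_CUBIC))
E
```

```text
t: 17.83
position: [0.6012, 0.0306, 0.1295]
ee_rot: [-2.528, -0.032, -1.599]
contact_force: [-0.4, -0.5, -0.7]
opening: 0.034
[ 0.113  0.078 -0.887  1.58  -0.107 -1.678]
```

View pics/n5raw.png

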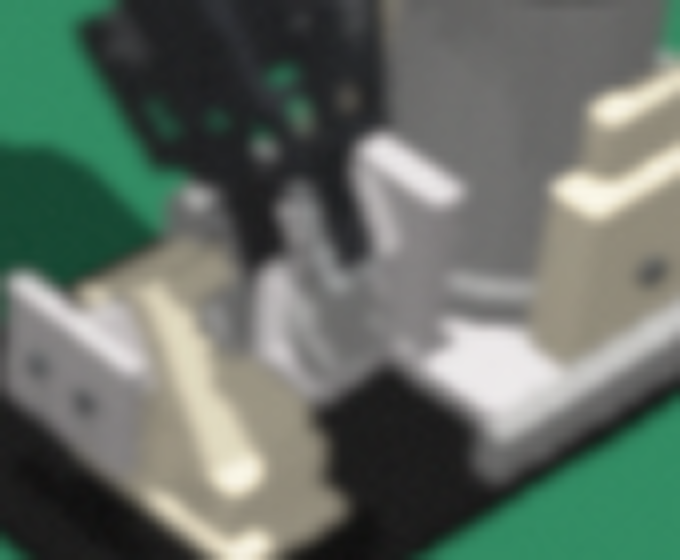

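Released, and the pin stays in the clevis, collar a few mm off the ear. I'm withdrawing upwards and outwards.

```bash
python3 -m jog '[[[0,-0.1,-0.3],0,40],[[0,-0.2,-0.6],0,40],[[0,-0.4,-0.9],0,40],[[0,-0.9,-1.1],0,20],[[0,-1.5,-1.2],0,0],[[0,-1.8,-1.2],0,0],[[0,-1.8,-1.2],0,0]]'; python3 - <<'E'
from tgt import *
print(sense()['joints'].round(3)); p,Rt=tool(); print(Rt.round(4))
print(sense()['opening'])
im=capture('scene')[:,:,::-1]; cv2.imwrite('pics/scene_n6.png',im)
cv2.imwrite('pics/n6raw.png',cv2.resize(im[130:210,270:360],None,fx=8,fy=8,interpolation=cv2.INTER_CUBIC))
for s in (0.005,.010):
    a=np.array([.819,-.009,.574]); C=np.array([[-.574,0,.819]]) 
    X=M+s*a; Rp=np.c_[np.cross([0,1,0],a),[0,1,0],a]; overlay(im,'scene',X,Rp,270,130,90,80,8,f'pics/n6ov{int(s*1000)}.png',60)
E
```

```text
t: 18.47
position: [0.6351, 0.035, 0.2134]
ee_rot: [-2.523, -0.029, -1.597]
contact_force: [0.1, 0.7, 0.3]
opening: -0.0001
[ 0.409  0.06  -0.564  0.635 -0.464 -0.93 ]
[[-0.026  -0.8151  0.5787]
 [-0.9992  0.0044 -0.0388]
 [ 0.0291 -0.5793 -0.8146]]
-0.00012411709329437348
```

View pics/n6raw.png

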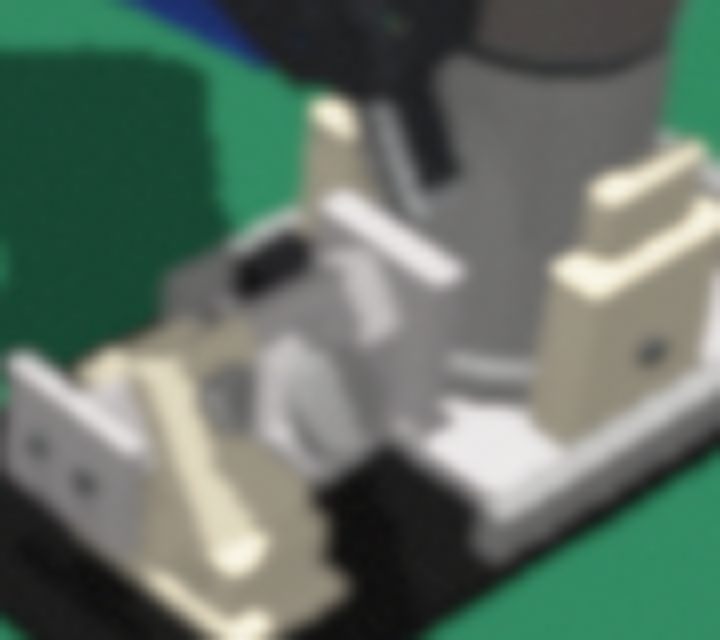

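View pics/n6ov10.png

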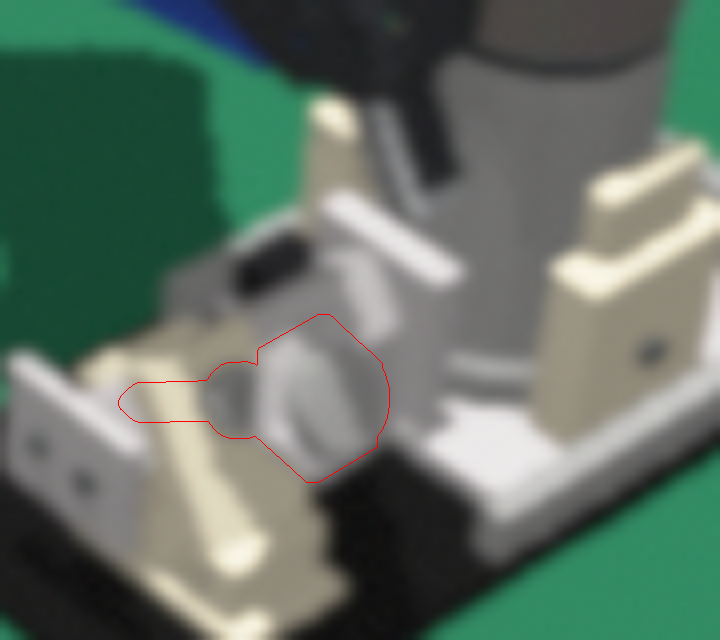

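```bash
python3 - <<'E'
from tgt import *
for d,oz in ((.115,.03),(.1,-.008),(.085,-.008),(.0685,-.008)): print(d,rel(tcp(0,d,oz)).round(3), tcp(0,d,oz).round(3))
E
```

```text
0.115 [0.029 0.406 0.731] [0.637 0.031 0.178]
0.1 [0.029 0.781 1.681] [0.647 0.03  0.138]
0.085 [0.029 1.156 1.681] [0.634 0.03  0.129]
0.0685 [0.029 1.569 1.681] [0.621 0.03  0.12 ]
```

```bash
python3 -m jog '[[[0.03,0.3,0.5],0,0],[[0.03,0.5,1.2],0,0],[[0.03,0.7,1.68],0,0],[[0.03,0.78,1.68],0,0],[[0.03,0.78,1.68],0,0]]'; python3 - <<'E'
from tgt import *
print(sense()['joints'].round(3)); p,Rt=tool(); print(Rt.round(4)[:,1:])
for d,oz in ((.1,-.008),(.085,-.008),(.0685,-.008)): print(d,rel(tcp(0,d,oz)).round(3))
im=capture('scene')[:,:,::-1]
cv2.imwrite('pics/n7raw.png',cv2.resize(im[130:210,270:360],None,fx=8,fy=8,interpolation=cv2.INTER_CUBIC))
E
```

```text
t: 18.93
position: [0.6428, 0.0284, 0.1327]
ee_rot: [-2.535, -0.033, -1.599]
contact_force: [-0.4, -1.5, 0.3]
opening: -0.0001
[ 0.215  0.152 -0.775  1.238 -0.174 -1.416]
[[-0.8221  0.5687]
 [ 0.0044 -0.0427]
 [-0.5694 -0.8214]]
0.1 [-0.04  -0.153 -0.039]
0.085 [-0.04   0.222 -0.039]
0.0685 [-0.04   0.635 -0.039]
```

View pics/n7raw.png

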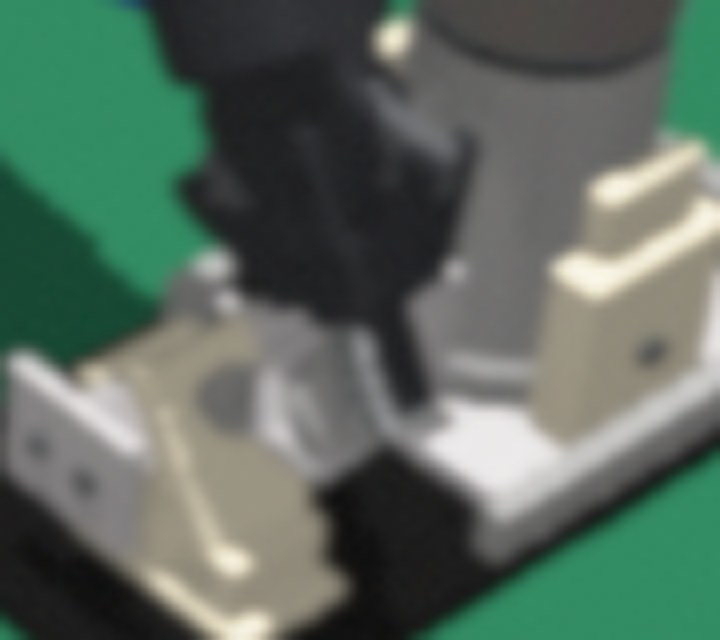

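The joint readings show that being this deep uses up the wrist range again. I'll push higher on the button, where there's more room.

```bash
python3 -m jog '[[[-0.04,0,-0.39],0,0],[[-0.04,0.1,-0.39],0,0],[[-0.04,0.2,-0.39],0,0],[[-0.04,0.3,-0.39],0,0]]'; python3 - <<'E'
from tgt import *
print(sense()['joints'].round(3)); p,Rt=tool(); print(Rt.round(4)[:,1:])
for d,oz in ((.085,.006),(.0685,.006)): print(d,rel(tcp(0,d,oz)).round(3))
E
```

```text
t: 19.32
position: [0.6254, 0.031, 0.1421]
ee_rot: [-2.531, -0.031, -1.599]
contact_force: [-0.1, -0.1, -0.1]
opening: -0.0001
[ 0.254  0.109 -0.795  1.169 -0.202 -1.379]
[[-0.8192  0.5728]
 [ 0.0054 -0.042 ]
 [-0.5735 -0.8186]]
0.085 [ 0.009 -0.     0.045]
0.0685 [0.009 0.412 0.045]
```

```bash
python3 -m jog '[[[0,0.1,0.01],0,0],[[0,0.2,0.02],0,0]]'|sed -n 1,4p;python3 -m jog '[[[0,0.1,0.01],0,0]]'|sed -n 1,4p; python3 - <<'E'
from tgt import *
print(sense()['joints'].round(3))
for d,oz in ((.085,.006),(.0685,.006)): print(d,rel(tcp(0,d,oz)).round(3))
im=capture('scene')[:,:,::-1]
cv2.imwrite('pics/n8raw.png',cv2.resize(im[130:210,270:360],None,fx=8,fy=8,interpolation=cv2.INTER_CUBIC))
E
```

```text
t: 19.48
position: [0.6192, 0.0314, 0.1381]
ee_rot: [-2.529, -0.031, -1.599]
contact_force: [0.6, 0.2, 0.1]
t: 19.57
position: [0.6167, 0.0319, 0.1372]
ee_rot: [-2.526, -0.03, -1.599]
contact_force: [4.3, -0.3, 1.7]
[ 0.195  0.097 -0.84   1.352 -0.156 -1.516]
0.085 [ 0.03  -0.247  0.06 ]
0.0685 [0.03  0.166 0.06 ]
```

View pics/n8raw.png

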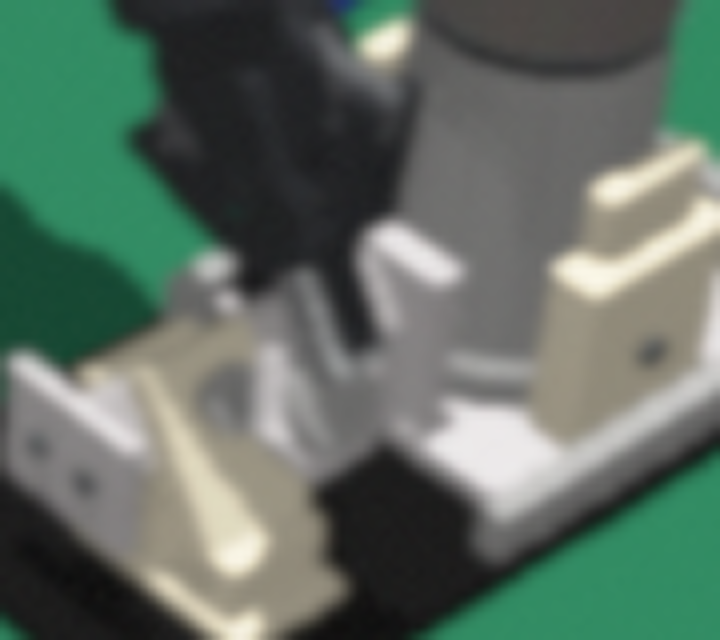

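Contact begins here (4 N), but the wrist range would be tight at the end. I'll open the fingers and push with the back of the inner finger instead, which keeps the wrist farther out.

```bash
python3 -m jog '[[[0.02,-0.4,0.05],0,0],[[0.02,-0.7,0.1],0,40],[[0.02,-0.7,0.1],0,40],[[0.02,-0.7,0.1],0,40],[[0.02,-0.7,0.1],0,40]]' 80; python3 - <<'E'
from tgt import *
print(sense()['joints'].round(3)); p,Rt=tool(); print(Rt.round(4)[:,1:])
for d,oz in ((.095,.000),(.078,.000)): print(d,rel(tcp(0,d,oz)).round(3))
im=capture('scene')[:,:,::-1]
cv2.imwrite('pics/n9raw.png',cv2.resize(im[130:210,270:360],None,fx=8,fy=8,interpolation=cv2.INTER_CUBIC))
E
```

```text
t: 20.03
position: [0.6407, 0.0311, 0.1495]
ee_rot: [-2.527, -0.03, -1.598]
contact_force: [0.5, -0.2, 0.2]
opening: 0.0343
[ 0.282  0.128 -0.741  1.053 -0.231 -1.281]
[[-0.817   0.5759]
 [ 0.0052 -0.0402]
 [-0.5766 -0.8165]]
0.095 [0.016 0.171 0.118]
0.078 [0.016 0.596 0.118]
```

View pics/n9raw.png

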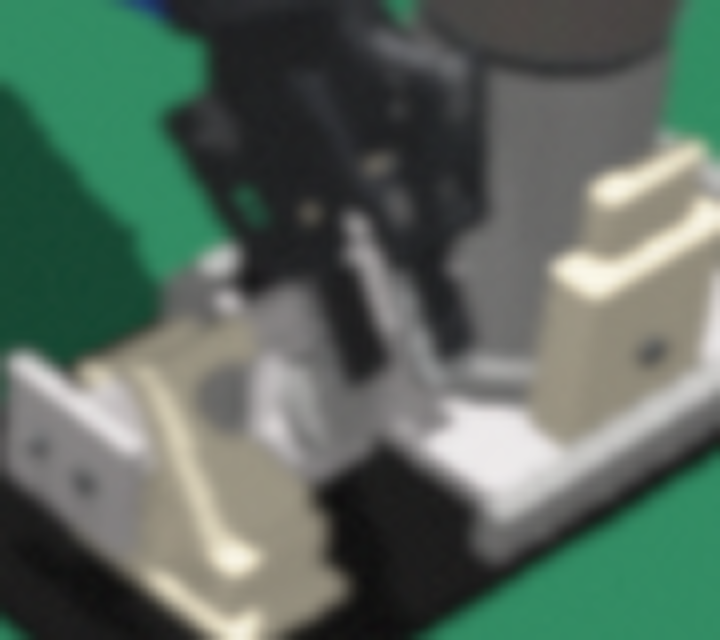

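```bash
python3 -m jog '[[[0.01,0.1,0.1],0,40],[[0.01,0.2,0.1],0,40]]'|sed -n 1,5p;python3 -m jog '[[[0,0.1,0.02],0,40],[[0,0.15,0.02],0,40]]'|sed -n 1,5p; python3 - <<'E'
from tgt import *
print(sense()['joints'].round(3))
for d,oz in ((.095,.000),(.078,.000)): print(d,rel(tcp(0,d,oz)).round(3))
E
```

```text
t: 20.25
position: [0.6355, 0.0303, 0.1406]
ee_rot: [-2.528, -0.03, -1.598]
contact_force: [3.0, -0.9, 1.1]
opening: 0.0338
t: 20.42
position: [0.6314, 0.0302, 0.1378]
ee_rot: [-2.526, -0.03, -1.598]
contact_force: [5.8, -0.9, 5.3]
opening: 0.0341
[ 0.203  0.123 -0.806  1.301 -0.162 -1.47 ]
0.095 [-0.004 -0.189  0.008]
0.078 [-0.004  0.236  0.008]
```

```bash
python3 -m jog '[[[0,0.1,0],0,40],[[0,0.15,0],0,40]]'|sed -n 1,5p;python3 -m jog '[[[0,0.1,0],0,40],[[0,0.15,0],0,40]]'|sed -n 1,5p; python3 - <<'E'
from tgt import *
print(sense()['joints'].round(3))
for d,oz in ((.095,.000),(.078,.000)): print(d,rel(tcp(0,d,oz)).round(3))
im=capture('scene')[:,:,::-1]
cv2.imwrite('pics/n10raw.png',cv2.resize(im[130:210,270:360],None,fx=8,fy=8,interpolation=cv2.INTER_CUBIC))
E
```

```text
t: 20.58
position: [0.6282, 0.0303, 0.1375]
ee_rot: [-2.52, -0.029, -1.598]
contact_force: [6.5, 0.7, 6.1]
opening: 0.034
t: 20.75
position: [0.6259, 0.0303, 0.1379]
ee_rot: [-2.513, -0.029, -1.599]
contact_force: [15.0, 0.9, 5.0]
opening: 0.034
[ 0.12   0.108 -0.838  1.539 -0.11  -1.642]
0.095 [-0.004 -0.298  0.065]
0.078 [-0.004  0.127  0.065]
```

View pics/n10raw.png

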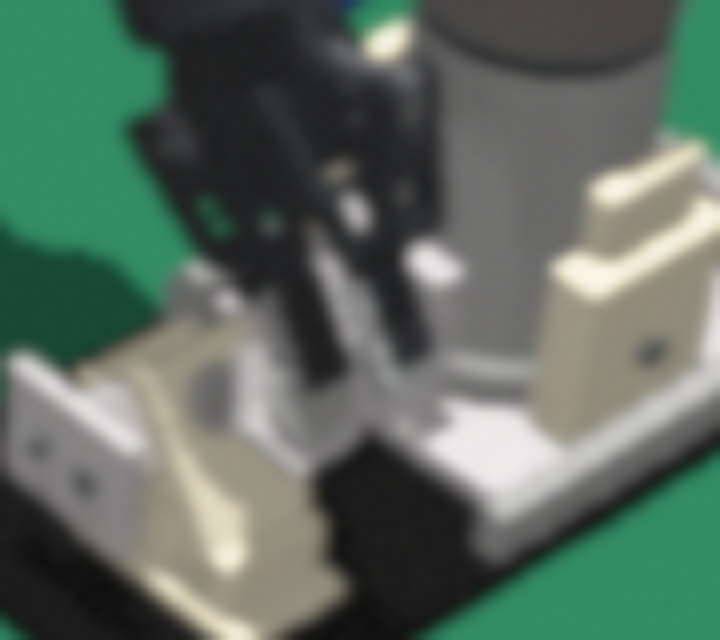

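```bash
python3 - <<'E'
from tgt import *
a=np.array([.819,-.009,.574])
for s in (0,.01): print(((proj('scene',M+s*a)-[270,130]+.5)*8).round(1), ((proj('scene',M+(s+.042)*a)-[270,130]+.5)*8).round(1))
E
```

```text
[215.5 400.8] [293.2 399. ]
[233.6 400.4] [312.4 398.5]
```

```bash
python3 -m jog '[[[0,0.08,0],0,40],[[0,0.12,0],0,40]]'|sed -n 1,5p; python3 - <<'E'
from tgt import *
print(sense()['joints'].round(3))
for d,oz in ((.095,.000),(.078,.000)): print(d,rel(tcp(0,d,oz)).round(3))
E
```

```text
t: 20.97
position: [0.6249, 0.0301, 0.1392]
ee_rot: [-2.506, -0.029, -1.6]
contact_force: [13.3, 1.0, 4.4]
opening: 0.034
[ 0.072  0.103 -0.844  1.667 -0.083 -1.732]
0.095 [-0.01  -0.298  0.091]
0.078 [-0.01   0.127  0.091]
```

The wrist is at its limit (joint 4 at 1.67 of 1.71), so it can't push further with this tilt. I'll back off and take some tilt out of the tool with a quick inward move in free space (earlier such a move lost 2°), then push again with more wrist room.

```bash
python3 -m jog '[[[0,-0.4,-0.1],0,40],[[0,-1.0,-0.5],0,40],[[0,-2.0,-1.2],0,40],[[0,-2.5,-1.8],0,40],[[0,-2.5,-1.8],0,40]]'; python3 - <<'E'
from tgt import *
print(sense()['joints'].round(3)); p,Rt=tool(); print(Rt.round(4)[:,1:])
for X in ((.68,.03,.27),(.45,.03,.27),(.40,.03,.3)): print(rel(X).round(2))
im=capture('scene')[:,:,::-1]; cv2.imwrite('pics/scene_n11.png',im)
cv2.imwrite('pics/n11raw.png',cv2.resize(im[130:210,270:360],None,fx=8,fy=8,interpolation=cv2.INTER_CUBIC))
a=np.array([.819,-.009,.574])
X=M+.004*a; Rp=np.c_[np.cross([0,1,0],a),[0,1,0],a]; overlay(im,'scene',X,Rp,270,130,90,80,8,'pics/n11ov.png',60)
E
```

```text
t: 21.38
position: [0.6674, 0.0092, 0.229]
ee_rot: [-2.477, -0.054, -1.627]
contact_force: [2.1, -2.6, 2.4]
opening: 0.034
[ 0.342  0.091 -0.542  0.737 -0.428 -0.98 ]
[[-0.7876  0.6136]
 [ 0.011  -0.0776]
 [-0.6161 -0.7858]]
[-0.48 -0.87 -0.65]
[-0.16  3.65 -4.18]
[-0.05  4.18 -5.54]
```

View pics/n11ov.png

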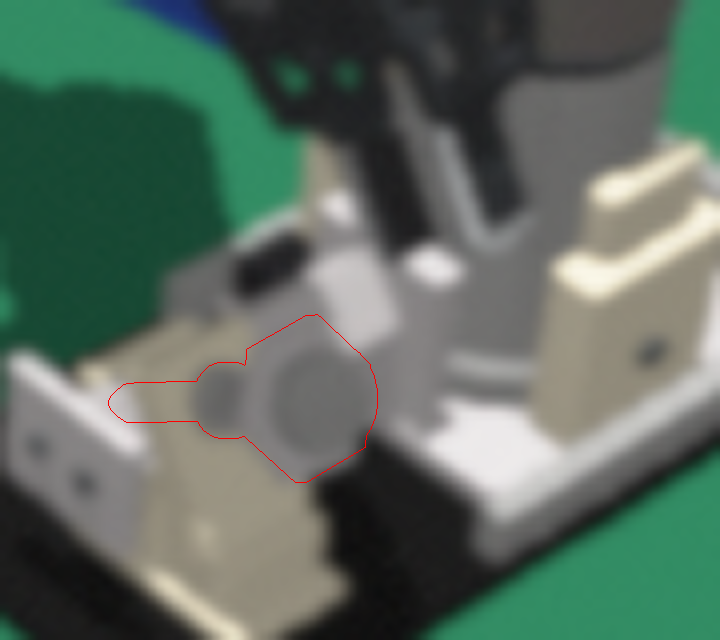

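The pin now sits about 3 mm short of home (the s = 4 mm outline lies just outside it). Next is the tilt-reducing move, well above everything.

```bash
python3 -m jog '[[[-0.4,-0.5,-1.5],0,30],[[-0.3,0.5,-3],0,30],[[-0.2,2,-4],0,30],[[-0.2,4,-4.5],0,30],[[-0.2,5,-5],0,30],[[-0.2,5,-5],0,30]]'; python3 - <<'E'
from tgt import *
print(sense()['joints'].round(3)); p,Rt=tool(); print(Rt.round(4)[:,1:])
E
```

```text
t: 21.93
position: [0.4561, 0.0317, 0.2777]
ee_rot: [-2.468, -0.048, -1.63]
contact_force: [-1.6, 3.1, -0.0]
opening: 0.0255
[ 0.758 -0.393 -0.807  0.714 -0.823 -1.21 ]
[[-0.7822  0.6203]
 [ 0.0164 -0.0741]
 [-0.6229 -0.7809]]
```

```bash
python3 -m jog '[[[0,2,-1.5],0,30],[[0,3.5,-2],0,30],[[0,5,-3],0,30],[[0,6,-3.5],0,30]]'|sed -n 1,4p; python3 - <<'E'
from tgt import *
print(sense()['joints'].round(3)); p,Rt=tool(); print(Rt.round(3)[:,2])
E
python3 -m jog '[[[0,8,-4],0,30],[[0,8,-4],0,30]]'|sed -n 1,4p; python3 - <<'E'
from tgt import *
print(sense()['joints'].round(3)); p,Rt=tool(); print(Rt.round(3)[:,2])
E
```

```text
t: 22.27
position: [0.3577, 0.0422, 0.2675]
ee_rot: [-2.481, -0.042, -1.636]
contact_force: [-1.1, 1.5, 0.1]
[ 1.362 -0.655 -0.914  0.686 -1.313 -1.595]
[ 0.61  -0.073 -0.789]
t: 22.43
position: [0.3358, 0.0526, 0.2614]
ee_rot: [-2.49, -0.043, -1.635]
contact_force: [0.4, 0.9, 0.2]
[ 1.663 -0.719 -0.922  0.636 -1.536 -1.79 ]
[ 0.603 -0.073 -0.794]
```

```bash
python3 -m jog '[[[0,5,-1],0,30],[[0,5,-1],0,30]]'|sed -n 1,4p; python3 - <<'E'
from tgt import *
print(sense()['joints'].round(3)); p,Rt=tool(); print(Rt.round(3)[:,2])
E
python3 -m jog '[[[0,6,2],0,30],[[0,6,2],0,30]]'|sed -n 1,4p; python3 - <<'E'
from tgt import *
print(sense()['joints'].round(3)); p,Rt=tool(); print(Rt.round(3)[:,2])
E
```

```text
t: 22.6
position: [0.3206, 0.0756, 0.2426]
ee_rot: [-2.474, -0.066, -1.609]
contact_force: [0.2, 1.6, -0.5]
[ 1.963 -0.741 -0.962  0.576 -1.697 -2.007]
[ 0.616 -0.076 -0.784]
t: 22.77
position: [0.3033, 0.0937, 0.1922]
ee_rot: [-2.471, -0.077, -1.601]
contact_force: [-1.0, 2.1, -0.6]
[ 2.263 -0.763 -1.052  0.452 -1.787 -2.283]
[ 0.619 -0.079 -0.781]
```

```bash
python3 - <<'E'
from tgt import *
for X in ((.36,.05,.25),(.42,-.03,.25),(.42,-.16,.22)): print(rel(X).round(2))
E
```

```text
[ 1.16 -1.98 -0.17]
[ 3.11 -3.11  0.92]
[ 6.29 -2.57  1.76]
```

```bash
python3 -m jog '[[[0.6,-1,-0.2],0,30],[[1.2,-2,-0.2],0,30],[[2,-2.5,0.3],0,30],[[3.1,-3.1,0.9],0,30],[[3.1,-3.1,0.9],0,30],[[4,-3,1.1],0,30],[[5,-2.9,1.4],0,30],[[6,-2.7,1.7],0,30],[[6.3,-2.6,1.7],0,30],[[6.3,-2.6,1.7],0,30]]'|sed -n 1,4p; python3 - <<'E'
from tgt import *
print(sense()['joints'].round(3)); p,Rt=tool(); print(Rt.round(3))
for X in ((.42,-.16,.22),(.32,-.16,.18),(.25,-.16,.18)): print(rel(X).round(2))
E
```

```text
t: 23.6
position: [0.3817, -0.0403, 0.2198]
ee_rot: [-2.479, -0.075, -1.6]
contact_force: [-0.2, 1.0, 0.1]
[ 0.749 -0.61  -1.025  0.702 -0.823 -1.155]
[[-0.029 -0.79   0.613]
 [-0.997 -0.023 -0.077]
 [ 0.075 -0.613 -0.786]]
[ 2.96 -0.69  0.81]
[2.95 1.9  0.07]
[ 3.01  3.28 -1.01]
```

```bash
python3 -m jog '[[[2.9,0.5,0.5],0,30],[[2.9,0.5,0.5],0,30],[[2.9,0.5,0.5],0,30],[[2.9,0.5,0.5],0,30],[[2.9,2,0],0,30],[[3,3.3,-1],0,30],[[3,3.3,-1],0,30]]'|sed -n 1,4p; python3 - <<'E'
from tgt import *
print(sense()['joints'].round(3)); p,Rt=tool(); print(Rt.round(3))
for X in ((.2,-.16,.2),): print(rel(X).round(2))
E
```

```text
t: 24.18
position: [0.2664, -0.1633, 0.1791]
ee_rot: [-2.488, -0.077, -1.608]
contact_force: [-3.0, 2.2, 2.6]
[ 0.41  -0.924 -1.072  0.423 -0.886 -0.601]
[[-0.037 -0.795  0.605]
 [-0.996 -0.017 -0.084]
 [ 0.077 -0.606 -0.792]]
[ 0.02  1.   -1.43]
```

```bash
python3 -m jog '[[[0,6,-3],0,30],[[0,6,-3],0,30]]'|sed -n 1,4p
python3 -m jog '[[[0,6,-3],0,30],[[0,6,-3],0,30]]'|sed -n 1,4p; python3 - <<'E'
from tgt import *
print(sense()['joints'].round(3)); p,Rt=tool(); print(Rt.round(3)[:,2])
E
```

```text
t: 24.35
position: [0.2307, -0.1692, 0.171]
ee_rot: [-2.482, -0.067, -1.562]
contact_force: [-1.4, -2.3, -0.7]
t: 24.52
position: [0.1488, -0.177, 0.1536]
ee_rot: [-2.489, -0.068, -1.555]
contact_force: [-1.8, -1.7, 1.1]
[ 0.096 -1.164 -0.991  0.115 -1.098 -0.075]
[ 0.608 -0.044 -0.793]
```

```bash
python3 -m jog '[[[0,6,-3],0,30],[[0,6,-3],0,30]]'|sed -n 1,4p
python3 -m jog '[[[0,6,0],0,30],[[0,6,0],0,30]]'|sed -n 1,4p; python3 - <<'E'
from tgt import *
print(sense()['joints'].round(3)); p,Rt=tool(); print(Rt.round(3)[:,2])
E
```

```text
t: 24.68
position: [0.0892, -0.1553, 0.1423]
ee_rot: [-2.509, -0.082, -1.56]
contact_force: [-2.0, -0.8, -0.3]
t: 24.85
position: [0.0642, -0.1342, 0.101]
ee_rot: [-2.532, -0.098, -1.574]
contact_force: [-1.0, -0.1, -0.4]
[-0.405 -1.208 -0.987 -0.162 -1.196  0.445]
[ 0.572 -0.082 -0.816]
```

```bash
python3 -m jog '[[[1,3,-4],0,30],[[1,6,-5],0,30]]'|sed -n 1,4p
python3 -m jog '[[[0.5,6,-4],0,30],[[0.5,6,-4],0,30]]'|sed -n 1,4p; python3 - <<'E'
from tgt import *
print(sense()['joints'].round(3)); p,Rt=tool(); print(Rt.round(3)[:,2])
E
```

```text
t: 25.02
position: [0.0376, -0.1213, 0.1228]
ee_rot: [-2.568, -0.111, -1.589]
contact_force: [0.0, -0.7, 2.0]
t: 25.18
position: [0.0145, -0.1079, 0.1352]
ee_rot: [-2.604, -0.122, -1.6]
contact_force: [-0.3, 0.3, 0.6]
[-0.621 -1.208 -0.851 -0.202 -1.415  0.604]
[ 0.509 -0.119 -0.853]
```

```bash
python3 - <<'E'
from tgt import *
p,Rt=tool(); print(Rt.round(3))
for t in (-1,0,1,2): print(t,(-(Rt@R.from_euler('z',6*t,degrees=True).as_matrix())[:,1]).round(3))
for X in ((.1,-.17,.2),(.25,-.2,.25),(.42,-.16,.28)): print(rel(X).round(2))
E
```

```text
[[-0.029 -0.861  0.509]
 [-0.992 -0.037 -0.119]
 [ 0.122 -0.508 -0.853]]
-1 [0.859 0.141 0.493]
0 [0.861 0.037 0.508]
1 [ 0.853 -0.067  0.518]
2 [ 0.836 -0.17   0.522]
[ 1.68 -2.6  -0.11]
[ 2.46 -6.44  0.82]
[  1.44 -10.51   2.22]
```

```bash
python3 -m jog '[[[0.8,-1.2,-0.1],0,30],[[1.7,-2.6,-0.1],0,30],[[2,-4,0.3],0,30],[[2.4,-6.4,0.8],0.5,30],[[2.4,-6.4,0.8],0.5,30],[[2.4,-6.4,0.8],0.5,30],[[1.5,-10.5,2.2],0.5,30],[[1.5,-10.5,2.2],0.5,30],[[1.5,-10.5,2.2],0.5,30],[[1.5,-10.5,2.2],0.5,30]]'|sed -n 1,4p; python3 - <<'E'
from tgt import *
print(sense()['joints'].round(3)); p,Rt=tool(); print(Rt.round(3))
for X in ((.45,-.14,.28),(.6,-.12,.28),(.67,.02,.25),(.68,.03,.2)): print(rel(X).round(2))
E
```

```text
t: 26.02
position: [0.2526, -0.1774, 0.2372]
ee_rot: [-2.586, -0.09, -1.618]
contact_force: [-0.1, 2.3, 2.2]
[ 0.195 -0.782 -0.808  0.237 -1.029 -0.286]
[[-0.047 -0.851  0.524]
 [-0.995 -0.007 -0.102]
 [ 0.09  -0.526 -0.846]]
[-1.07 -4.77  1.58]
[-1.74 -7.96  3.5 ]
[-5.38 -9.08  4.69]
[-5.75 -8.64  5.85]
```

```bash
python3 -m jog '[[[-1.1,-4.8,1.5],0,38],[[-1.1,-4.8,1.5],0,38],[[-1.1,-4.8,1.5],0,38],[[-1.1,-4.8,1.5],0,38],[[-1.1,-4.8,1.5],0,38],[[-1.7,-8,3.4],0,38],[[-1.7,-8,3.4],0,38],[[-1.7,-8,3.4],0,38],[[-1.7,-8,3.4],0,38],[[-1.7,-8,3.4],0,38]]'|sed -n 1,4p; python3 - <<'E'
from tgt import *
print(sense()['joints'].round(3)); p,Rt=tool(); print(Rt.round(3))
for X in ((.67,-.06,.26),(.68,.03,.22)): print(rel(X).round(2))
print(rel(tcp(0,.1,.02)).round(2),tcp(0,.1,.02).round(3))
E
```

```text
t: 26.85
position: [0.6027, -0.1215, 0.2816]
ee_rot: [-2.589, -0.092, -1.619]
contact_force: [-0.1, 0.3, 0.6]
[ 0.159  0.001 -0.303  0.274 -0.754 -0.332]
[[-0.048 -0.852  0.521]
 [-0.995 -0.008 -0.104]
 [ 0.092 -0.523 -0.847]]
[-1.66 -1.16  1.18]
[-4.   -0.87  1.92]
[-4.19  0.92  2.68] [0.635 0.034 0.156]
```

```bash
cat >> tgt.py <<'E'
A=R.from_euler('z',-.011).as_matrix()@np.array([np.cos(np.radians(35)),0,np.sin(np.radians(35))])
def q(d,oz,dy=0):
    p,Rt=tool(); return M+d*A-oz*Rt[:,2]+[0,dy,0]
E
python3 -m jog '[[[-1.66,-1.2,1.2],0,40],[[-1.66,-1.2,1.2],0,40],[[-1.66,-1.2,1.2],0,40],[[-4,-0.9,1.9],0,40],[[-4,-0.9,1.9],0,40],[[-4,-0.9,1.9],0,40],[[-4,-0.9,1.9],0,40]]'|sed -n 1,5p; python3 - <<'E'
from tgt import *
print(sense()['joints'].round(3)); p,Rt=tool(); print(Rt.round(3)[:,1:])
for d,oz in ((.11,.03),(.105,.004),(.095,.004),(.078,.004)): print(d,rel(q(d,oz)).round(2),q(d,oz).round(3))
E
```

```text
t: 27.43
position: [0.6793, 0.0317, 0.2179]
ee_rot: [-2.593, -0.095, -1.616]
contact_force: [-0.5, 0.7, -0.8]
opening: 0.0341
[ 0.412  0.18  -0.349  0.532 -0.64  -0.797]
[[-0.855  0.517]
 [-0.011 -0.105]
 [-0.519 -0.85 ]]
0.11 [-0.08  1.5   0.32] [0.635 0.033 0.176]
0.105 [-0.08  1.62  0.98] [0.644 0.03  0.151]
0.095 [-0.09  1.87  0.99] [0.636 0.03  0.145]
0.078 [-0.1   2.3   1.02] [0.622 0.031 0.135]
```

Wrist margin is better now (joint 5 at -0.64). I'm approaching the button again.

```bash
python3 -m jog '[[[-0.08,0.5,0.4],0,40],[[-0.08,1,0.8],0,40],[[-0.08,1.4,0.98],0,40],[[-0.08,1.6,0.98],0,40],[[-0.08,1.6,0.98],0,40]]'|sed -n 1,5p; python3 - <<'E'
from tgt import *
print(sense()['joints'].round(3)); p,Rt=tool(); print(Rt.round(3)[:,1:])
for d,oz in ((.105,.004),(.095,.004),(.078,.004)): print(d,rel(q(d,oz)).round(2))
im=capture('scene')[:,:,::-1]
cv2.imwrite('pics/n12raw.png',cv2.resize(im[130:210,270:360],None,fx=8,fy=8,interpolation=cv2.INTER_CUBIC))
E
```

```text
t: 27.85
position: [0.6423, 0.028, 0.149]
ee_rot: [-2.597, -0.097, -1.617]
contact_force: [0.3, -0.9, -0.8]
opening: 0.0342
[ 0.388  0.167 -0.611  0.772 -0.434 -1.058]
[[-0.857  0.514]
 [-0.011 -0.107]
 [-0.516 -0.851]]
0.105 [-0.06 -0.06 -0.02]
0.095 [-0.06  0.19  0.  ]
0.078 [-0.07  0.61  0.03]
```

View pics/n12raw.png

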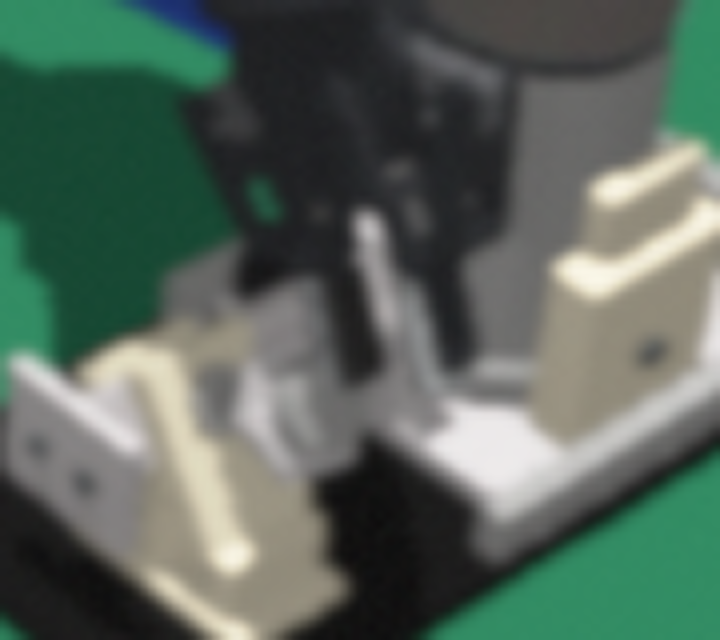

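```bash
python3 -m jog '[[[-0.05,0.15,0],0,40],[[-0.06,0.3,0.02],0,40],[[-0.06,0.42,0.02],0,40]]'|sed -n 1,5p; python3 -m jog '[[[0,0.08,0],0,40],[[0,0.13,0.01],0,40]]'|sed -n 1,5p; python3 - <<'E'
from tgt import *
print(sense()['joints'].round(3)); p,Rt=tool(); print(Rt.round(3)[:,1:])
for d,oz in ((.095,.004),(.078,.004)): print(d,rel(q(d,oz)).round(3))
E
```

```text
t: 28.15
position: [0.6308, 0.0306, 0.1425]
ee_rot: [-2.592, -0.096, -1.617]
contact_force: [-0.7, -0.5, 0.7]
opening: 0.0341
t: 28.32
position: [0.6282, 0.0311, 0.142]
ee_rot: [-2.587, -0.094, -1.617]
contact_force: [2.5, -0.5, 4.0]
opening: 0.034
[ 0.381  0.144 -0.683  0.871 -0.39  -1.159]
[[-0.852  0.522]
 [-0.01  -0.104]
 [-0.524 -0.847]]
0.095 [ 0.017 -0.203  0.041]
0.078 [0.006 0.221 0.065]
```

```bash
python3 -m jog '[[[0,0.1,0.03],0,40],[[0,0.17,0.06],0,40]]'|sed -n 1,5p; python3 -m jog '[[[0,0.08,0.02],0,40],[[0,0.13,0.04],0,40]]'|sed -n 1,5p; python3 - <<'E'
from tgt import *
print(sense()['joints'].round(3)); p,Rt=tool(); print(Rt.round(3)[:,1:])
for d,oz in ((.095,.004),(.078,.004)): print(d,rel(q(d,oz)).round(3))
im=capture('scene')[:,:,::-1]
cv2.imwrite('pics/n13raw.png',cv2.resize(im[130:210,270:360],None,fx=8,fy=8,interpolation=cv2.INTER_CUBIC))
E
```

```text
t: 28.48
position: [0.6262, 0.0318, 0.1398]
ee_rot: [-2.581, -0.093, -1.616]
contact_force: [4.6, -1.7, 6.9]
opening: 0.0339
t: 28.65
position: [0.6256, 0.0326, 0.1398]
ee_rot: [-2.574, -0.091, -1.615]
contact_force: [5.1, -1.7, 6.8]
opening: 0.034
[ 0.363  0.136 -0.721  0.957 -0.354 -1.233]
[[-0.844  0.534]
 [-0.011 -0.1  ]
 [-0.536 -0.84 ]]
0.095 [ 0.057 -0.285  0.037]
0.078 [0.047 0.139 0.055]
```

View pics/n13raw.png

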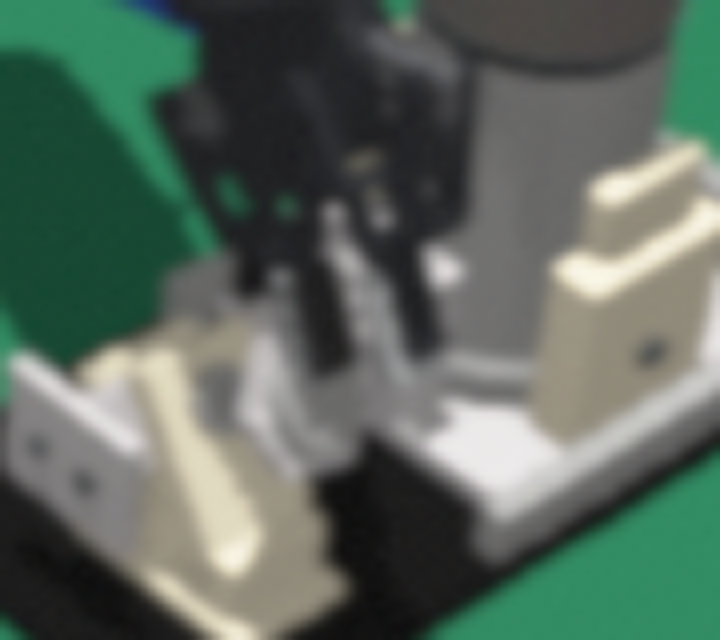

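Small steps get absorbed by the arm's compliance, because each call starts again from the measured pose. I'll push further within one call.

```bash
python3 -m jog '[[[0.03,0.1,0.05],0,40],[[0.04,0.18,0.06],0,40],[[0.04,0.25,0.08],0,40],[[0.04,0.3,0.08],0,40],[[0.04,0.3,0.08],0,40]]'; python3 - <<'E'
from tgt import *
print(sense()['joints'].round(3)); p,Rt=tool(); print(Rt.round(3)[:,1:])
for d,oz in ((.095,.004),(.078,.004)): print(d,rel(q(d,oz)).round(3))
im=capture('scene')[:,:,::-1]
cv2.imwrite('pics/n14raw.png',cv2.resize(im[130:210,270:360],None,fx=8,fy=8,interpolation=cv2.INTER_CUBIC))
E
```

```text
t: 29.12
position: [0.623, 0.0326, 0.1389]
ee_rot: [-2.559, -0.087, -1.614]
contact_force: [8.7, -2.0, 14.1]
opening: 0.0343
[ 0.336  0.126 -0.757  1.053 -0.317 -1.31 ]
[[-0.837  0.546]
 [-0.011 -0.097]
 [-0.548 -0.832]]
0.095 [ 0.056 -0.349  0.058]
0.078 [0.046 0.076 0.071]
```

View pics/n14raw.png

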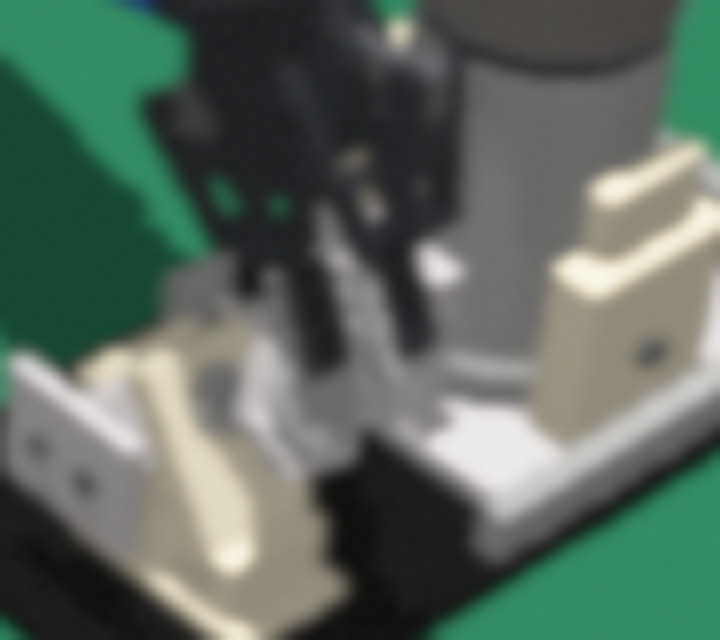

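```bash
python3 -m jog '[[[0.02,0.15,0],0,40],[[0.02,0.3,0],0,40],[[0.02,0.4,0],0,40],[[0.02,0.5,0],0,40],[[0.02,0.6,0],0,40],[[0.02,0.6,0],0,40]]'; python3 - <<'E'
from tgt import *
print(sense()['joints'].round(3)); p,Rt=tool(); print(Rt.round(3)[:,1:])
for d,oz in ((.095,.004),(.078,.004)): print(d,rel(q(d,oz)).round(3))
im=capture('scene')[:,:,::-1]
cv2.imwrite('pics/n15raw.png',cv2.resize(im[130:210,270:360],None,fx=8,fy=8,interpolation=cv2.INTER_CUBIC))
E
```

```text
t: 29.67
position: [0.6151, 0.0347, 0.1409]
ee_rot: [-2.533, -0.081, -1.614]
contact_force: [30.1, -3.1, 14.7]
opening: 0.0342
[ 0.285  0.1   -0.817  1.24  -0.265 -1.459]
[[-0.822  0.568]
 [-0.011 -0.091]
 [-0.57  -0.818]]
0.095 [ 0.095 -0.479  0.224]
0.078 [ 0.086 -0.054  0.225]
```

View pics/n15raw.png

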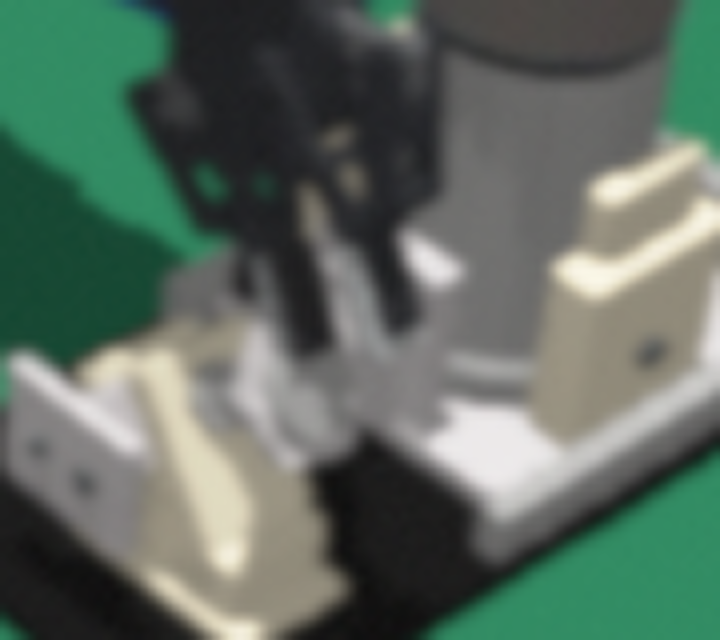

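Now 33 N along the axis, and the finger has slid up towards the button rim. I'm backing off to see where the pin is.

```bash
python3 -m jog '[[[0,-0.3,0],0,40],[[0,-0.7,-0.2],0,40],[[0,-1,-0.4],0,40],[[0,-1.2,-1],0,40],[[0,-1.2,-1],0,40]]'|sed -n 1,4p; python3 - <<'E'
from tgt import *
print(sense()['joints'].round(3)); p,Rt=tool(); print(Rt.round(3)[:,1:])
im=capture('scene')[:,:,::-1]; cv2.imwrite('pics/scene_n16.png',im)
cv2.imwrite('pics/n16raw.png',cv2.resize(im[130:210,270:360],None,fx=8,fy=8,interpolation=cv2.INTER_CUBIC))
Rp=np.c_[np.cross([0,1,0],A),[0,1,0],A]
o=cv2.imread('pics/n16raw.png')
outs=[]
for s in (0,.003):
    overlay(im,'scene',M+s*A,Rp,270,130,90,80,8,'pics/x.png',60); outs.append(cv2.imread('pics/x.png')[200:520,60:440])
cv2.imwrite('pics/n16ov.png',np.hstack(outs))
E
```

```text
t: 30.13
position: [0.6335, 0.0406, 0.206]
ee_rot: [-2.527, -0.078, -1.613]
contact_force: [0.1, 0.3, 0.6]
[ 0.43   0.072 -0.601  0.761 -0.481 -1.059]
[[-0.818  0.573]
 [-0.01  -0.088]
 [-0.575 -0.815]]
```

View pics/n16raw.png

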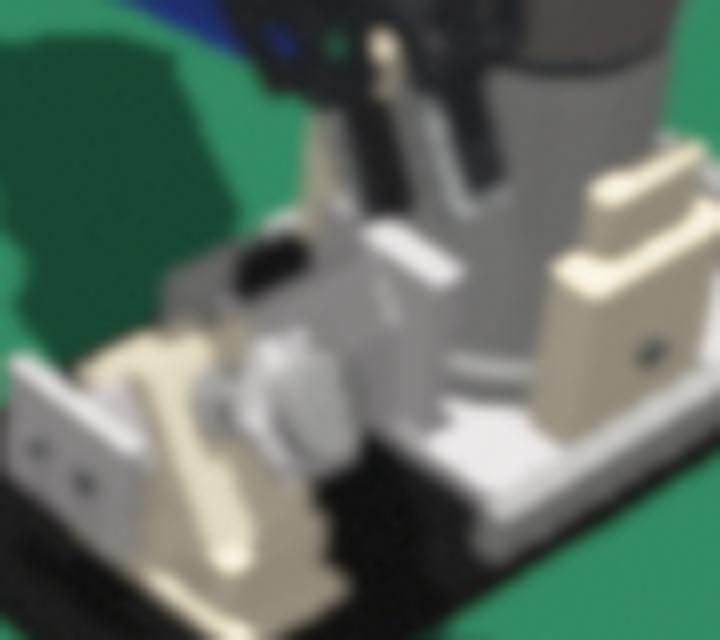

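View pics/n16ov.png

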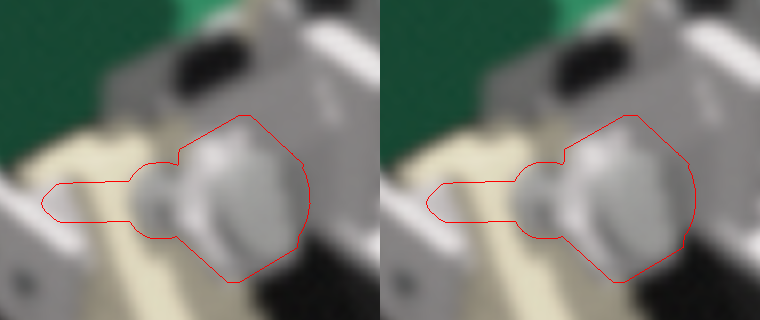

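```bash
python3 - <<'E'
from tgt import *
Rp=np.c_[np.cross([0,1,0],A),[0,1,0],A]
rows=[]
for fn in ('pics/scene_n6.png','pics/scene_n11.png','pics/scene_n16.png'):
    im=cv2.imread(fn); S=9
    c=cv2.resize(im[165:195,288:326],None,fx=S,fy=S,interpolation=cv2.INTER_CUBIC)
    c=np.clip((c.astype(float)-60)/(190-60)*255,0,255).astype(np.uint8)
    rows.append(c)
cv2.imwrite('pics/cmp.png',cv2.resize(np.hstack(rows),None,fx=.77,fy=1.2))
E
```

```text
(no output)
```

View pics/cmp.png

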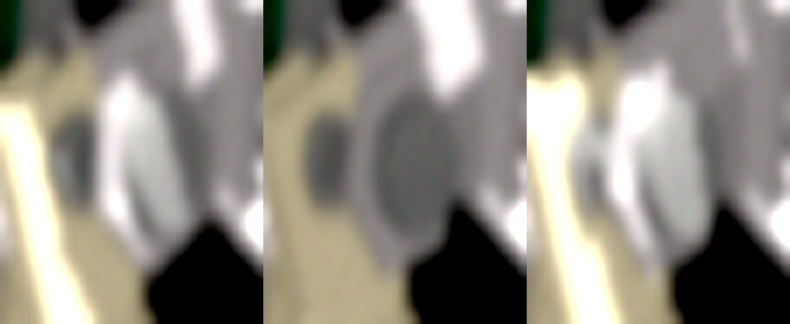

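The pin looks home or within about 1–2 mm of it. A pull will tell whether it is locked. I'll open wide and put the inner finger between collar and flange, with the outer finger well clear of the button.

```bash
python3 - <<'E'
from tgt import *
for d,oz in ((.072,.045),(.072,.03),(.072,.0),(.08,0)): print(d,rel(q(d,oz)).round(2),q(d,oz).round(3))
E
python3 -m jog '[[[0,0,-0.3],0,85],[[0,0,-0.3],0,85],[[0,0,-0.3],0,85]]'
```

```text
0.072 [0.12 1.37 0.24] [0.593 0.034 0.165]
0.072 [0.12 1.37 0.62] [0.602 0.033 0.153]
0.072 [0.12 1.37 1.37] [0.619 0.03  0.128]
0.08 [0.12 1.17 1.37] [0.626 0.03  0.133]
t: 30.43
position: [0.6262, 0.0413, 0.2137]
ee_rot: [-2.528, -0.079, -1.613]
contact_force: [0.3, -0.3, -0.7]
opening: 0.0692
```

```bash
python3 -m jog '[[[0.12,0.6,0.2],0,85],[[0.12,1.1,0.4],0,85],[[0.12,1.3,0.6],0,85],[[0.12,1.3,0.9],0,85],[[0.12,1.3,0.9],0,85]]'; python3 - <<'E'
from tgt import *
print(sense()['joints'].round(3)); p,Rt=tool(); print(Rt.round(3)[:,1:])
for d,oz in ((.072,.03),(.072,.0),(.08,0)): print(d,rel(q(d,oz)).round(2))
im=capture('scene')[:,:,::-1]; cv2.imwrite('pics/scene_n17.png',im)
cv2.imwrite('pics/n17raw.png',cv2.resize(im[130:210,270:360],None,fx=8,fy=8,interpolation=cv2.INTER_CUBIC))
E
```

```text
t: 30.85
position: [0.6024, 0.0316, 0.1509]
ee_rot: [-2.534, -0.08, -1.614]
contact_force: [0.8, -0.5, 0.0]
opening: 0.0726
[ 0.328  0.065 -0.815  1.122 -0.302 -1.371]
[[-0.822  0.567]
 [-0.011 -0.09 ]
 [-0.569 -0.818]]
0.072 [-0.03 -0.02 -0.05]
0.072 [-0.03 -0.02  0.7 ]
0.08 [-0.02 -0.22  0.7 ]
```

View pics/n17raw.png

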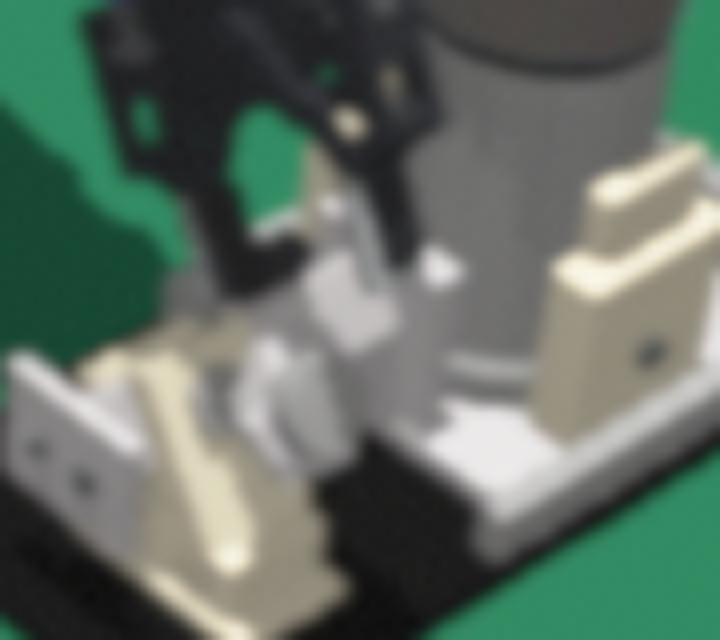

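The inner fingertip is at (225,295), above the gap between collar (210,390) and flange (250,390). Now lowering it in.

```bash
python3 -m jog '[[[-0.03,0,0.2],0,85],[[-0.03,0,0.4],0,85],[[-0.03,0,0.55],0,85],[[-0.03,0,0.55],0,85]]'; python3 - <<'E'
from tgt import *
print(sense()['joints'].round(3)); p,Rt=tool(); print(Rt.round(3)[:,1:])
for d,oz in ((.072,.0),(.08,0)): print(d,rel(q(d,oz)).round(2))
im=capture('scene')[:,:,::-1]; cv2.imwrite('pics/scene_n18.png',im)
cv2.imwrite('pics/n18raw.png',cv2.resize(im[130:210,270:360],None,fx=8,fy=8,interpolation=cv2.INTER_CUBIC))
E
```

```text
t: 31.23
position: [0.6158, 0.0299, 0.1336]
ee_rot: [-2.533, -0.081, -1.615]
contact_force: [0.5, -1.2, -0.4]
opening: 0.0722
[ 0.236  0.108 -0.835  1.346 -0.229 -1.528]
[[-0.822  0.568]
 [-0.01  -0.092]
 [-0.569 -0.818]]
0.072 [-0.02  0.01  0.16]
0.08 [-0.02 -0.19  0.16]
```

View pics/n18raw.png

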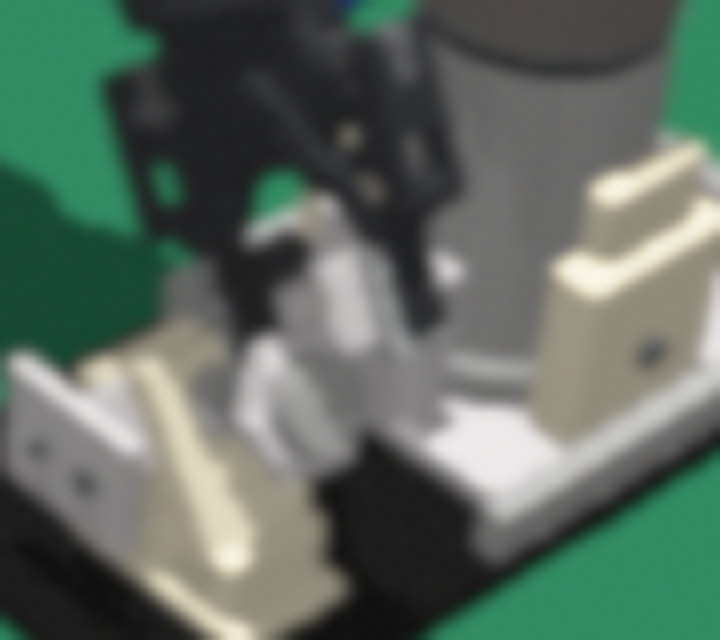

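The finger sits in the gap behind the flange. Now I tug outwards gently and watch the force.

```bash
python3 -m jog '[[[-0.02,0,0.1],0,85],[[-0.02,-0.1,0.1],0,85],[[-0.02,-0.2,0.1],0,85],[[-0.02,-0.25,0.1],0,85]]'; python3 - <<'E'
from tgt import *
for d,oz in ((.072,.0),(.08,0)): print(d,rel(q(d,oz)).round(2))
im=capture('scene')[:,:,::-1]; cv2.imwrite('pics/scene_n19.png',im)
cv2.imwrite('pics/n19raw.png',cv2.resize(im[130:210,270:360],None,fx=8,fy=8,interpolation=cv2.INTER_CUBIC))
E
```

```text
t: 31.62
position: [0.6241, 0.0295, 0.1344]
ee_rot: [-2.537, -0.082, -1.616]
contact_force: [-11.8, 0.9, -2.4]
opening: 0.0727
0.072 [-0.02  0.19  0.05]
0.08 [-0.02 -0.01  0.05]
```

View pics/n19raw.png

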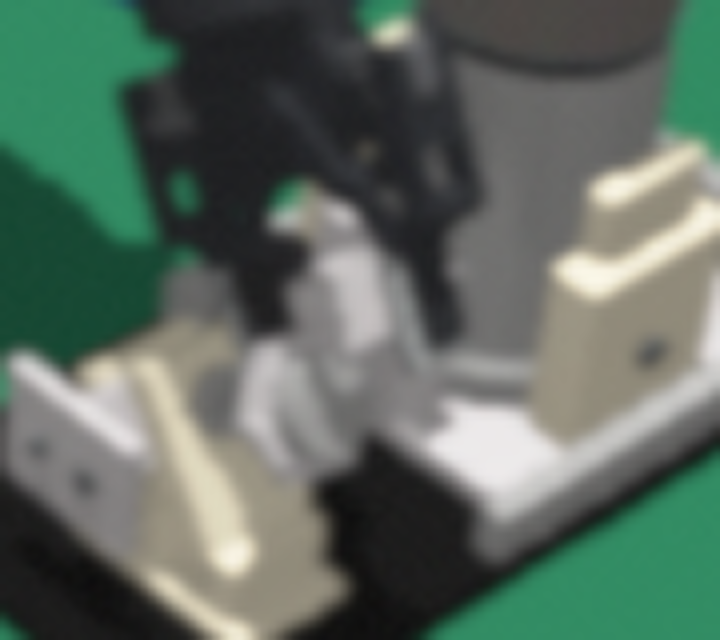

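It resists with 12 N, and the flange is 43 mm from the ear, which agrees with home plus the end play. I'll pull a little harder to see that it really holds.

```bash
python3 -m jog '[[[0,-0.08,0],0,85],[[0,-0.13,0],0,85],[[0,-0.18,0],0,85],[[0,-0.18,0],0,85]]'; python3 - <<'E'
from tgt import *
for d,oz in ((.072,.0),(.08,0)): print(d,rel(q(d,oz)).round(2))
im=capture('scene')[:,:,::-1]; cv2.imwrite('pics/scene_n20.png',im)
r=[cv2.resize(cv2.imread(f)[160:200,285:330],None,fx=8,fy=8,interpolation=cv2.INTER_CUBIC) for f in ('pics/scene_n18.png','pics/scene_n20.png')]
cv2.imwrite('pics/n20cmp.png',np.hstack(r))
E
```

```text
t: 32.0
position: [0.6249, 0.0284, 0.1333]
ee_rot: [-2.547, -0.084, -1.617]
contact_force: [-16.2, 1.7, -1.3]
opening: 0.0727
0.072 [-0.05  0.19  0.02]
0.08 [-0.04 -0.01  0.02]
```

View pics/n20cmp.png

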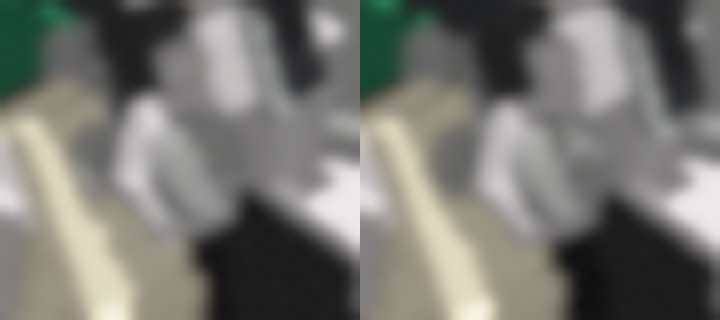

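```bash
python3 -m jog '[[[0.03,-0.15,0],0,85],[[0.03,-0.3,0],0,85],[[0.03,-0.45,0],0,85],[[0.03,-0.5,0],0,85],[[0.03,-0.5,0],0,85]]'; python3 - <<'E'
from tgt import *
for d,oz in ((.072,.0),(.08,0)): print(d,rel(q(d,oz)).round(2))
im=capture('scene')[:,:,::-1]; cv2.imwrite('pics/scene_n21.png',im)
r=[cv2.resize(cv2.imread(f)[160:200,285:330],None,fx=8,fy=8,interpolation=cv2.INTER_CUBIC) for f in ('pics/scene_n18.png','pics/scene_n21.png')]
cv2.imwrite('pics/n21cmp.png',np.hstack(r))
E
```

```text
t: 32.47
position: [0.6278, 0.0231, 0.1298]
ee_rot: [-2.575, -0.091, -1.621]
contact_force: [-43.1, 6.7, -7.5]
opening: 0.0727
0.072 [-0.17  0.2  -0.1 ]
0.08 [-0.17  0.   -0.11]
```

View pics/n21cmp.png

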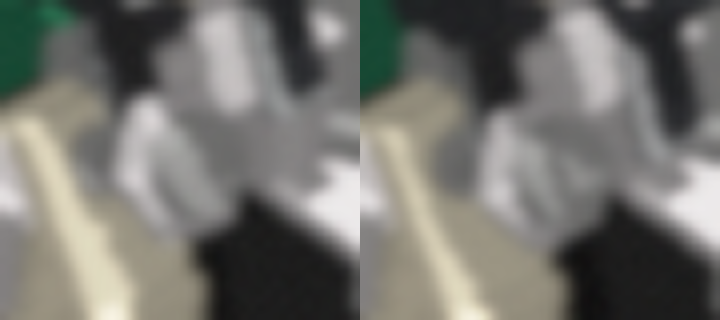

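The pin held against 43 N without moving: flange at 43.5 mm, i.e. home plus about 1.3 mm end play, so it's locked. Now I relax the pull and withdraw without touching the button.

```bash
python3 -m jog '[[[-0.05,0.1,0],0,85],[[-0.1,0.15,0],0,85],[[-0.1,0.15,-0.2],0,85],[[-0.1,0.15,-0.6],0,85],[[-0.1,0.1,-1.2],0,85],[[-0.1,-0.5,-2],0,85],[[0,-1.5,-3],0,85],[[0,-2,-3.5],0,85],[[0,-2,-3.5],0,85]]'; python3 - <<'E'
from tgt import *
im=capture('scene')[:,:,::-1]; cv2.imwrite('pics/scene_n22.png',im)
cv2.imwrite('pics/n22raw.png',cv2.resize(im[130:210,270:360],None,fx=8,fy=8,interpolation=cv2.INTER_CUBIC))
Rp=np.c_[np.cross([0,1,0],A),[0,1,0],A]; overlay(im,'scene',M+.001*A,Rp,270,130,90,80,8,'pics/n22ov.png',60)
print(sense()['joints'].round(3))
E
```

```text
t: 33.27
position: [0.625, 0.0418, 0.3024]
ee_rot: [-2.559, -0.083, -1.617]
contact_force: [1.6, -0.0, 0.9]
opening: 0.0728
[ 0.494  0.02  -0.33   0.492 -0.808 -0.787]
```

View pics/n22raw.png

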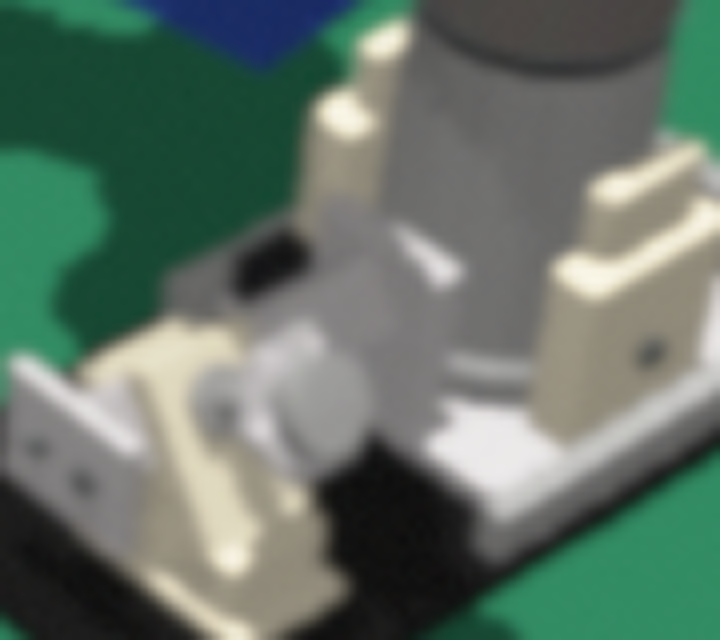

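View pics/n22ov.png

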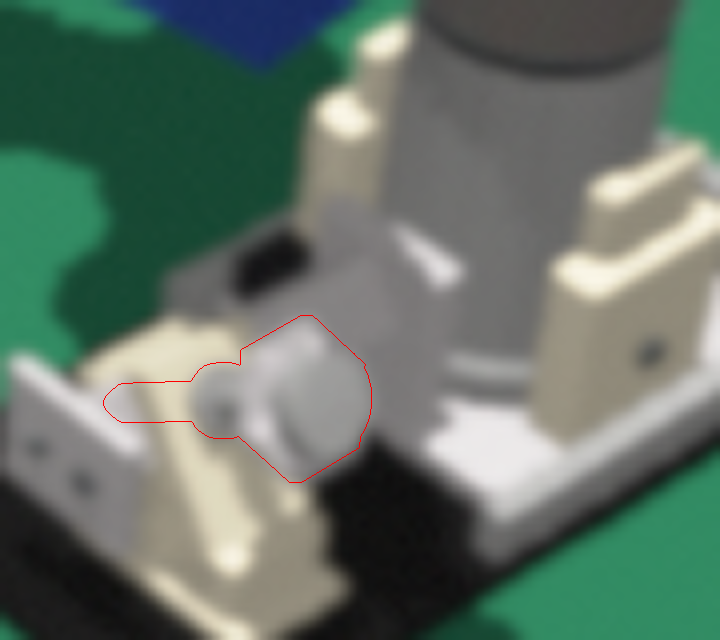

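The final view shows the pin on the s = 1 mm outline with the button fully proud, the push plate close in, and the robot clear. Handing in.

```bash
python3 - <<'E'
from h import *
im=capture('top')[:,:,::-1]; cv2.imwrite('pics/top_end.png',im)
for n in ('brush','screwdriver','tray'):
    capture('scene'); d=trace('scene',n)
    if d: ys,xs=np.nonzero(d[0]['mask']); print(n,xs.mean().round(1),ys.mean().round(1))
print(hand_in())
E
```

```text
brush 290.6 252.5
screwdriver 239.5 322.8
tray 292.4 117.6
the job is handed in; nothing more can be done
None
```

The carriage is home and the pin is locked in the clevis; I've handed the job in at about 33 s. No verdict was reported, so this rests on my own checks.

**What I did:**
- **Carriage:** I pushed it to its hard stop by the push plate, which showed as 18 N.
- **Pin grip:** I took the middle-sized pin by flange and button, so the button was held in. I tilted the tool to about 35° by driving it against the edge of its reach, because the moves offer no tilt command.
- **Insertion:** I slid the pin through the holes until the wrist ran out of range about 10 mm short of home. I let go there and pushed it the rest of the way by its button with a finger. That took three tries and up to about 33 N, because small steps were lost to the arm's compliance.
- **Tug:** I pulled outwards by the flange, without touching the button.

**What the last checks showed:**
- **Lock:** The pin held at 12, 16 and finally about 43 N without moving. The flange stood about 43 mm from the ear, which is home plus about 1.3 mm of end play.
- **Final picture:** The pin fits the outline for 1 mm from home, with the button fully out and the gripper well clear.
- **Home position:** "Home" rests on the tug and on an outline good to about 1–2 mm. The pin's pose was not measured directly.
- **Brush and tray:** Both show within about 2 pixels of where they started.
- **Screwdriver:** Its traced centre differs from the start by about 3 and 5 pixels, which I put down to the trace. The arm never came near it, but I did not check this further.

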